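# Turn out the stuck tea cakes onto the serving tray

### The job

The tea cakes have cooled long enough: first turn the red timer all the way back to zero so that it does not ring. Then turn each filled tin upside down over the wooden tray and rap its mouth on the tray until the stuck cake drops out, so that every cake sits flat on the tray, base up, inside the rim; set the emptied tins back on the wire rack, any way up. Leave the other things on the counter where they are.

Things in the scene. Friction and masses are not known exactly. Their poses are not given: they have to be found in the camera images.
- timer_dial (a joint): dial of the red wind-up kitchen timer: 0 is off (zero at the pointer, against a stop), it grows clockwise seen from above, so turn it counter-clockwise to bring it to zero; friction 0.01 N m; it stays where it is left; turning on against the stop does no harm
- timer: round red and white kitchen timer, loose, 67 mm wide, 53 mm tall, 0.3 kg, on rubber feet. Origin: centre of its underside, z up. Its upper half is the dial; on top, from 41 to 53 mm up, stands a straight grip bar 8 mm thick and 50 mm long, which at dial 0 lies along the timer's y axis and turns with the dial
- rack: chrome wire cooling rack, fixed, 100 mm (its x) by 360 mm (its y), top 40 mm above the worktop. Origin: centre of its underside, z up. The three tins stand on it in a row along y, 120 mm apart
- tray: wooden serving tray on four feet, with a paper liner, fixed, 110 mm (its x) by 230 mm (its y); floor 20 mm and rim 28 mm above the worktop, rim 6 mm thick; a dark loop handle, 35 mm high, at each end. Origin: centre of its underside, z up
- tin_0: a square, open, bare-aluminium cake tin, 54 x 54 mm outside and 52 mm tall, walls 2.5 mm, base 3 mm; 0.1 kg, stiff. Origin: centre of its underside; z points out of the mouth, x and y are square to the walls. Two springy red silicone lips inside the x walls, 15 mm below the mouth, hold a cake in; this one starts at the left end of the row
- cake_0: in tin_0: a firm brown tea cake, 36 mm tall, 38 mm square at the base, 47 mm at the crown, 60 g; absent in some runs (its tin is then empty). Origin: centre of its base, which stands on the tin's floor; z points to its crown. Stuck by the lips, which carry about 1.8 times its weight: turned over slowly it stays in; a brisk rap (0.2 to 0.4 m/s) of the tin's mouth on the tray drops it 13 mm
- tin_1: a square, open, bare-aluminium cake tin, 54 x 54 mm outside and 52 mm tall, walls 2.5 mm, base 3 mm; 0.1 kg, stiff. Origin: centre of its underside; z points out of the mouth, x and y are square to the walls. Two springy red silicone lips inside the x walls, 15 mm below the mouth, hold a cake in; this one starts in the middle of the row
- cake_1: in tin_1: a firm brown tea cake, 36 mm tall, 38 mm square at the base, 47 mm at the crown, 60 g; absent in some runs (its tin is then empty). Origin: centre of its base, which stands on the tin's floor; z points to its crown. Stuck by the lips, which carry about 1.8 times its weight: turned over slowly it stays in; a brisk rap (0.2 to 0.4 m/s) of the tin's mouth on the tray drops it 13 mm
- tin_2: a square, open, bare-aluminium cake tin, 54 x 54 mm outside and 52 mm tall, walls 2.5 mm, base 3 mm; 0.1 kg, stiff. Origin: centre of its underside; z points out of the mouth, x and y are square to the walls. Two springy red silicone lips inside the x walls, 15 mm below the mouth, hold a cake in; this one starts at the right end of the row
- cake_2: in tin_2: a firm brown tea cake, 36 mm tall, 38 mm square at the base, 47 mm at the crown, 60 g; absent in some runs (its tin is then empty). Origin: centre of its base, which stands on the tin's floor; z points to its crown. Stuck by the lips, which carry about 1.8 times its weight: turned over slowly it stays in; a brisk rap (0.2 to 0.4 m/s) of the tin's mouth on the tray drops it 13 mm
- jam_jar: bystander: jar with yellow cap, 58 mm wide, 70 mm tall, at the back; leave it
- espresso_cup: bystander: small green and white cup at the left, 55 mm tall; leave it
- yoghurt_tub: bystander: pink and white tub at the left, 71 mm wide and tall; leave it
- sugar_stick_0: bystander: white paper stick, 104 mm long, behind; leave it
- sugar_stick_3: bystander: white paper stick, 104 mm long, behind; leave it

How it is judged:
By the outcome, as a careful person would: the job done as asked, in the order asked, and still so for the second after the job is handed in, with the robot touching nothing.
Of cake_0, cake_1, cake_2 only 2 to 3 are there at a start; the rules pass over those that are not, and their reading is None.
At some moment in a run one of tin_0, tin_1, tin_2 may be knocked a few centimetres aside while the robot is not near it.
It also fails if it takes over 210 s, if anything falls off the work surface, if the arm or the gripper's body presses on something with over 40 N, if the wrist force passes 120 N, or if a joint passes its speed limit or range.

### The arm

A 7-joint arm with a two-finger parallel gripper is mounted at the origin on a cart in front of the work surface, level with it; the furniture and walls round the work are solid. World frame = base frame: x ahead of the robot, y to its left, z up, the work surface at z = 0. Lengths are in m, angles in rad, forces in N, time in s.
With the tool pointing down it reaches from about 0.4 to 0.85 m from the base axis. Payload 4.5 kg.
Tool frame: the origin (TCP) lies at the very end of the fingers, on their centre line; the grasp point (between the pads) lies 19 mm behind it (r.grip_point_offset is the distance from the TCP to the grasp point, in m); z points along the fingers, y is the line along which they close (so a half turn about z gives the same grasp; the last joint's range is limited). The gripper opens to 88 mm and grips with 3 to 60 N. Pads are 18 mm wide; open, the fingers measure 123 mm over their backs; the gripper's body (75 mm by 187 mm) begins 45 mm behind the grasp point.
Start: joints at [-1.312, 0.689, -0.195, 1.565, 0.157, 0.902, -0.215], TCP at [0.139, 0.609, 0.239] pointing down, gripper open.
Joint ranges: [-3.01, 3.01], [-0.46, 2.08], [-1.47, 1.51], [0.13, 2.56], [-1, 4.14], [0.04, 2.09], [-2.66, 2.66]. Speed limits (rad/s): [2.57, 2.57, 3.14, 3.14, 3.14, 3.14, 3.14].

### API

Orientations are given as a unit quaternion [x, y, z, w].
In Python, from plant import r gives the robot as it stands.
- The arm moves only by the tool carry_out, never from a script. Its argument "rows" is a list of rows, each a list of 3 entries, a list of its own where there are three numbers: the shift along the tool's x, y, z in cm, then the turn, a rotation vector about the tool's x, y, z in degrees, then the closure, from 0 (fully open) to 1 (shut). A call has 1 to 12 rows; each row is the pose to reach, as a shift and turn from the pose commanded when the call began, along the tool's axes at that moment; what a row does not reach only later rows make up. A row lasts 1/10 s, in which the tool goes at most 50 mm and 8.59 degrees, less where a joint would pass 70% of its speed; a pose out of reach is approached as far as the arm can. A call with a gripper value outside its range is refused whole. The fingers move at their own pace and stop on an object; "newtons" is the grip in N (left out, the last holds). Time passes only in rows, so rows that repeat a pose let the fingers close. It gives the time, the measured TCP pose, the force, the opening and the grip force at its end, in the units of the state.
- r.get_state(): the state, without advancing time (a new reading comes with each control period).
- r.snapshot(name): name is "side" or "top" or "wrist"; returns a dict with "image" (384x512x3 uint8, red, green, blue), "fx", "fy", "cx", "cy" (pixels), "pose" (4x4, takes a point from camera to world coordinates). Camera axes: x right, y up, looking along -z (the intrinsics and any distortion apply to the point x, -y, -z); pixel columns grow to the right and rows downward; lengths in m; the calibration is good to about 2 mm. A picture is of the moment at which its call begins. There is no depth.
- r.finish_job(): hands the job in; it is judged then, once.
The state is a dict: "clock": time; "q": joint angles; "qd": joint speeds; "joint_torque": joint torques, N m; "tool_pos": TCP position; "eef_rot": TCP orientation; "contact_force": force on the tool from outside, world axes, zero at the start; "moment": the same for the moment, N m; "opening": opening from 0.0 (shut) to 1.0 (fully open); "finger_force": force on a finger pad.
Only numpy, scipy, OpenCV 4.12 (cv2) and the standard library are available. Lean on these libraries where they do the work, as an engineer would, in place of code of your own. Each camera call takes 0.05 s, during which the arm holds its last target. There are 200 camera calls.

## Working session

There is one attempt and no reset: what is moved stays moved. The work goes in short steps, Python scripts to look and compute and a tool call to move; the robot and the scene stay as the last step left them, time stands still between calls to the robot, and variables do not carry over. Pictures are saved under pics/ and viewed, at most 14 in all, crops included, and the job is handed in when it is done.

Besides the shell and the picture viewer there is one more tool, called as a command line: name --argument value ..., lists and objects as JSON in quotes. carry_out: Moves the arm, as the interface text tells. Its arguments: {"type":"object","properties":{"rows":{"type":"array"},"newtons":{"type":"number"}},"required":["rows"]}

```bash
ls; mkdir -p pics; cat > h.py <<'E'
import numpy as np, cv2
from plant import r
from scipy.spatial.transform import Rotation as R
def snap(n,f=None):
    s=r.snapshot(n)
    if f: cv2.imwrite('pics/'+f,s['image'][:,:,::-1])
    return s
def ray(s,u,v,z):
    T=np.array(s['pose']); d=T[:3,:3]@np.array([(u-s['cx'])/s['fx'],-(v-s['cy'])/s['fy'],-1.])
    return T[:3,3]+d*(z-T[2,3])/d[2]
def proj(s,p):
    T=np.array(s['pose']); c=T[:3,:3].T@(np.array(p)-T[:3,3])
    return np.array([s['cx']+s['fx']*c[0]/-c[2], s['cy']+s['fy']*c[1]/c[2]])
def st():
    s=r.get_state(); print(s['clock'],np.round(s['tool_pos'],4),np.round(R.from_quat(s['eef_rot']).as_matrix(),3).tolist(),np.round(s['contact_force'],1),s['opening'],s['finger_force'])
    return s
E
python3 - <<'E'
from h import *
st()
a=snap('top','t0.png');b=snap('side','s0.png');print({k:a[k] for k in a if k!='image'},{k:b[k] for k in b if k!='image'})
cv2.imwrite('pics/a0.png',cv2.resize(a['image'],(800,600),interpolation=cv2.INTER_CUBIC)[:,:,::-1])
cv2.imwrite('pics/b0.png',cv2.resize(b['image'],(800,600),interpolation=cv2.INTER_CUBIC)[:,:,::-1])
E
```

```text
pics
0.0 [0.1392 0.6086 0.2379] [[-0.975, 0.223, -0.0], [0.223, 0.975, -0.002], [-0.0, -0.002, -1.0]] [-0.4  0.2  0.4] 0.9998615926281524 0.0
{'fx': 464.65497874280436, 'fy': 464.65497874280436, 'cx': 255.59272158309497, 'cy': 187.96821360296275, 'pose': array([[-0.01821221,  0.9837819 , -0.17844183,  0.26548362],
       [-0.99980301, -0.01932764, -0.0045144 ,  0.10263635],
       [-0.00789004,  0.17832446,  0.98394011,  1.72695895],
       [ 0.        ,  0.        ,  0.        ,  1.        ]])} {'fx': 394.6423755725869, 'fy': 394.6423755725869, 'cx': 259.0249933332842, 'cy': 199.63407802804193, 'pose': array([[ 0.99315562,  0.08123211, -0.0839241 ,  0.46114713],
       [-0.1162744 ,  0.61962994, -0.77623386, -0.9069415 ],
       [-0.01105323,  0.78067924,  0.62483417,  0.90348542],
       [ 0.        ,  0.        ,  0.        ,  1.        ]])}
```

View pics/a0.png

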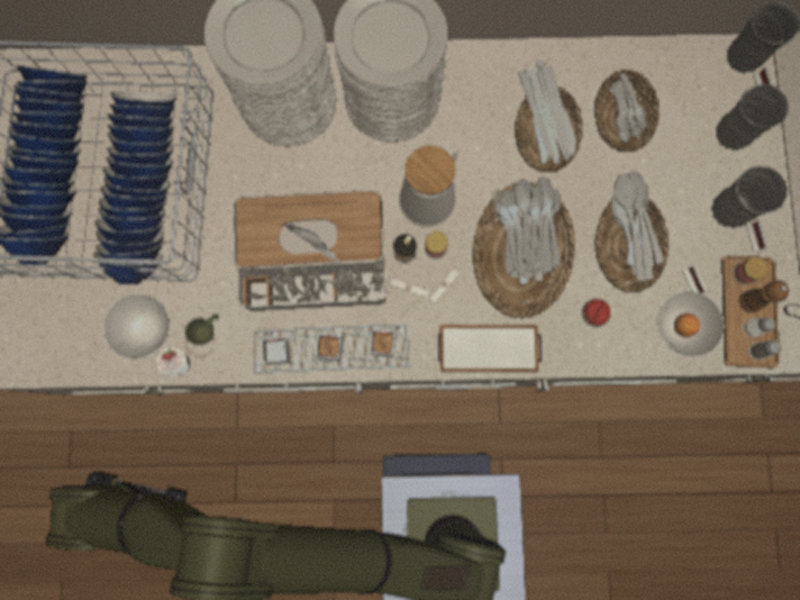

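View pics/b0.png

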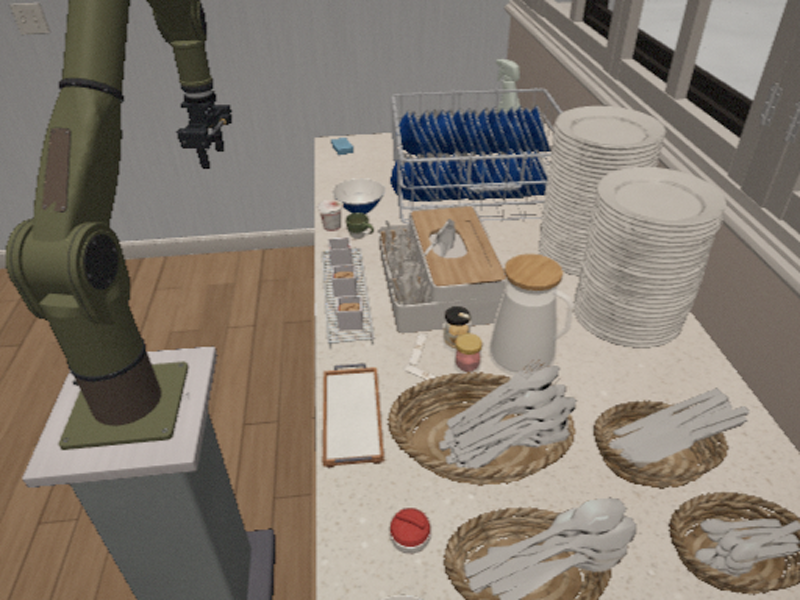

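The top view shows the timer at (597,312), the tray at (489,348) and the tins at (276,350), (329,346) and (382,342), in 800-wide pixels. The left tin is empty and the other two hold cakes. The side view agrees, with the timer at (411,525).

```bash
python3 - <<'E'
from h import *
a=r.snapshot('top');b=r.snapshot('side')
k=.64
for n,u,v,z in [('timer',597,311,.05),('tin0',276,350,.092),('tin1',329,346,.092),('tin2',382,342,.092),('tray c0',442,327,.028),('c1',536,326,.028),('c2',539,370,.028),('c3',441,370,.028),('rackL',254,350,.04),('rackR',409,346,.04)]:
    print(n,ray(a,u*k,v*k,z).round(3))
for n,u,v,z in [('timer',411,522,.05),('trayc',(352),414,.028),('tin0',340,243,.092),('tin1',344,272,.092),('tin2',348,304,.092)]:
    print(n,ray(b,u*k,v*k,z).round(3))
# timer bar close-up
def crop(s,p,h,f):
    u,v=proj(s,p).round().astype(int); c=s['image'][max(0,v-h):v+h,max(0,u-h):u+h]; return cv2.resize(c,(380,380),interpolation=cv2.INTER_CUBIC)[:,:,::-1]
cv2.imwrite('pics/c0.png',np.hstack([crop(b,ray(b,411*k,522*k,.05),28,0),crop(b,ray(b,344*k,272*k,.09),40,0)]))
E
```

```text
timer [ 0.52 -0.35  0.05]
tin0 [0.438 0.391 0.092]
tin1 [0.445 0.271 0.092]
tin2 [0.452 0.151 0.092]
tray c0 [0.492 0.011 0.028]
c1 [ 0.49  -0.21   0.028]
c2 [ 0.387 -0.212  0.028]
c3 [0.391 0.017 0.028]
rackL [0.445 0.452 0.04 ]
rackR [0.447 0.09  0.04 ]
timer [ 0.525 -0.367  0.05 ]
trayc [ 0.444 -0.112  0.028]
tin0 [0.444 0.391 0.092]
tin1 [0.449 0.265 0.092]
tin2 [0.453 0.144 0.092]
```

View pics/c0.png

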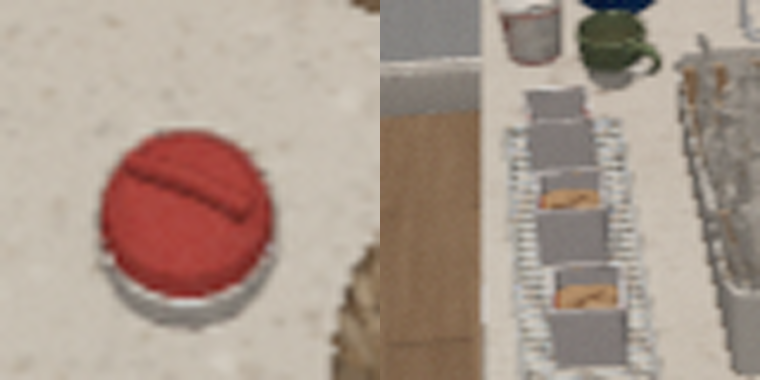

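The close crop shows the dial bar running from (130,165) to (250,215), and that the middle and right tins hold cakes.

```bash
cat >> h.py <<'E'
def go(p,Rt=None):
    s=r.get_state(); R0=R.from_quat(s['eef_rot']); 
    d=R0.inv().apply(np.array(p)-s['tool_pos'])*100
    w=np.degrees((R0.inv()*Rt).as_rotvec()) if Rt is not None else np.zeros(3)
    print('shift',d.round(2).tolist(),'turn',w.round(1).tolist(),'rows',np.ceil(np.linalg.norm(d)/5),np.ceil(np.linalg.norm(w)/8.59))
def down(yaw): # tool down, tool y axis at angle yaw (deg) in world xy
    a=np.radians(yaw); y=np.array([np.cos(a),np.sin(a),0]); z=np.array([0,0,-1.]); return R.from_matrix(np.c_[np.cross(y,z),y,z])
E
python3 - <<'E'
from h import *
b=r.snapshot('side')
u0,v0=proj(b,ray(b,411*.64,522*.64,.05)).round()
e=[ray(b,u0-28+x/6.79,v0-28+y/6.79,.053) for x,y in [(130,165),(250,215)]]
print(e,np.degrees(np.arctan2(*(e[1]-e[0])[[1,0]])))
go([.45,.42,.3],down(77)); go([.46,-.1,.3]); print(r.get_state()['q'])
E
```

```text
[array([ 0.50423964, -0.35562446,  0.053     ]), array([ 0.54419315, -0.38074646,  0.053     ])] -32.160887015625526
shift [-34.5, -11.51, -6.15] turn [-0.0, 0.0, 0.1] rows 8.0 1.0
shift [-47.07, -61.98, -6.12] turn [0.0, 0.0, 0.0] rows 16.0 0.0
[-1.31218577  0.68953867 -0.1945654   1.56571387  0.15728549  0.90247088
 -0.21510758]
```

carry_out --rows '[[[-34.5,-11.5,-6.2],[0,0,34],1],[[-34.5,-11.5,-6.2],[0,0,34],0],[[-34.5,-11.5,-6.2],[0,0,34],0],[[-34.5,-11.5,-6.2],[0,0,34],0],[[-34.5,-11.5,-6.2],[0,0,34],0],[[-34.5,-11.5,-6.2],[0,0,34],0],[[-34.5,-11.5,-6.2],[0,0,34],0],[[-34.5,-11.5,-6.2],[0,0,34],0],[[-34.5,-11.5,-6.2],[0,0,34],0]]'

```text
clock: 1.15
tool_pos: [0.4541, 0.4171, 0.3011]
eef_rot: [0.401, 0.916, 0.0, 0.002]
contact_force: [-0.9, 0.1, -0.1]
opening: 1.003
finger_force: 0.0
```

```bash
python3 - <<'E'
from h import *
st();print(r.get_state()['q']); go([.46,-.1,.3],down(-30))
E
```

```text
1.15 [0.4541 0.4171 0.3011] [[-0.678, 0.735, 0.003], [0.735, 0.678, -0.001], [-0.003, 0.001, -1.0]] [-0.9  0.1 -0.1] 1.0033128511004872 0.0
[-0.79195887  0.60754909 -0.04853218  1.51861628  0.03586827  1.01502769
 -0.10546706]
shift [-38.4, -34.63, 0.16] turn [0.2, 0.1, 72.7] rows 11.0 9.0
```

carry_out --rows '[[[-38.4,-34.6,0],[0,0,72],0],[[-38.4,-34.6,0],[0,0,72],0],[[-38.4,-34.6,0],[0,0,72],0],[[-38.4,-34.6,0],[0,0,72],0],[[-38.4,-34.6,0],[0,0,72],0],[[-38.4,-34.6,0],[0,0,72],0],[[-38.4,-34.6,0],[0,0,72],0],[[-38.4,-34.6,0],[0,0,72],0],[[-38.4,-34.6,0],[0,0,72],0],[[-38.4,-34.6,0],[0,0,72],0],[[-38.4,-34.6,0],[0,0,72],0],[[-38.4,-34.6,0],[0,0,72],0]]'

```text
clock: 2.35
tool_pos: [0.4595, -0.0979, 0.3006]
eef_rot: [0.862, 0.507, -0.0, 0.0]
contact_force: [0.9, 0.9, 0.1]
opening: 0.999
finger_force: 0.0
```

```bash
python3 - <<'E'
from h import *
st();print(r.get_state()['q']); go([.522,-.36,.2],down(-122))
E
```

```text
2.35 [ 0.4595 -0.0979  0.3006] [[0.486, 0.874, -0.0], [0.874, -0.486, -0.0], [-0.0, 0.0, -1.0]] [0.9 0.9 0.1] 0.9991335618342806 0.0
[-0.09988232  0.41498032  0.31197754  1.94771728 -0.17233549  0.80433119
 -0.20036469]
shift [-19.87, 18.2, 10.07] turn [0.0, 0.0, 92.9] rows 6.0 11.0
```

carry_out --rows '[[[-19.9,18.2,10],[0,0,92.5],0],[[-19.9,18.2,10],[0,0,92.5],0],[[-19.9,18.2,10],[0,0,92.5],0],[[-19.9,18.2,10],[0,0,92.5],0],[[-19.9,18.2,10],[0,0,92.5],0],[[-19.9,18.2,10],[0,0,92.5],0],[[-19.9,18.2,10],[0,0,92.5],0],[[-19.9,18.2,10],[0,0,92.5],0],[[-19.9,18.2,10],[0,0,92.5],0],[[-19.9,18.2,10],[0,0,92.5],0],[[-19.9,18.2,10],[0,0,92.5],0.4],[[-19.9,18.2,10],[0,0,92.5],0.4]]'

```text
clock: 3.55
tool_pos: [0.5251, -0.3546, 0.1996]
eef_rot: [0.963, -0.268, -0.001, -0.001]
contact_force: [-0.1, 0.1, -0.2]
opening: 0.844
finger_force: 0.0
```

```bash
python3 - <<'E'
from h import *
st();print(r.get_state()['q']); w=snap('wrist'); print({k:w[k] for k in w if k!='image'})
cv2.imwrite('pics/w1.png',w['image'][:,:,::-1])
h=cv2.cvtColor(w['image'],cv2.COLOR_RGB2HSV)
m=(((h[...,0]<8)|(h[...,0]>172))&(h[...,1]>130)&(h[...,2]>70)).astype('uint8')
cs,_=cv2.findContours(m,0,2); c=max(cs,key=cv2.contourArea); (u,v),rad=cv2.minEnclosingCircle(c); print(u,v,rad,ray(w,u,v,.041),proj(w,[.522,-.36,.05]))
E
```

```text
3.55 [ 0.5251 -0.3546  0.1996] [[0.856, -0.517, -0.0], [-0.517, -0.856, 0.003], [-0.002, -0.002, -1.0]] [-0.1  0.1 -0.2] 0.8436531509568078 0.0
[ 0.17646884  0.84724317  0.68486111  1.60129058 -0.63571959  0.92961755
 -1.02540755]
{'fx': 301.0010394516752, 'fy': 301.0010394516752, 'cx': 257.8561895236229, 'cy': 193.6495319551102, 'pose': array([[-0.51830655,  0.81369419,  0.26317311,  0.59420135],
       [-0.85518925, -0.49203206, -0.16295951, -0.39652013],
       [-0.0031096 , -0.3095258 ,  0.95088596,  0.34575852],
       [ 0.        ,  0.        ,  0.        ,  1.        ]])}
261.862060546875 173.0 29.138038635253906 [ 0.52703734 -0.3595842   0.041     ] [264.84629755 179.07456944]
```

View pics/w1.png

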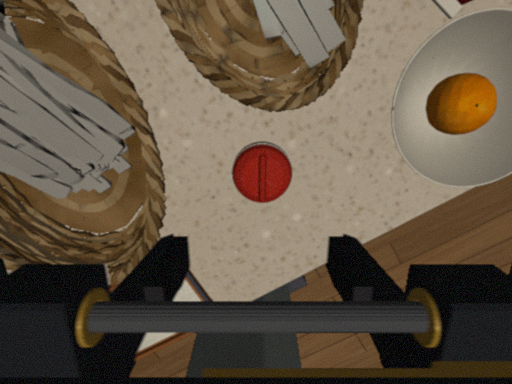

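The timer is at (262,173), with its bar vertical in the image and so in line with the tool's x axis.

```bash
python3 - <<'E'
from h import *
w=snap('wrist'); a=ray(w,263,150,.053);b=ray(w,262.5,201,.053);print(a,b,(a+b)/2,np.degrees(np.arctan2(*(b-a)[[1,0]])))
c=(a+b)/2; go([c[0],c[1],.0435])
E
```

```text
[ 0.54864984 -0.37448332  0.053     ] [ 0.50352465 -0.34699403  0.053     ] [ 0.52608724 -0.36073867  0.053     ] 148.65113040569312
shift [0.4, 0.36, 15.65] turn [0.0, 0.0, 0.0] rows 4.0 0.0
```

carry_out --rows '[[[0.4,0.35,5],[0,0,0],0.65],[[0.4,0.35,9],[0,0,0],0.65],[[0.4,0.35,12],[0,0,0],0.65],[[0.4,0.35,14],[0,0,0],0.65],[[0.4,0.35,15.5],[0,0,0],0.65],[[0.4,0.35,15.6],[0,0,0],0.65],[[0.4,0.35,15.6],[0,0,0],1],[[0.4,0.35,15.6],[0,0,0],1],[[0.4,0.35,15.6],[0,0,0],1],[[0.4,0.35,15.6],[0,0,0],1],[[0.4,0.35,15.6],[0,0,0],1]]' --newtons 10

```text
clock: 4.75
tool_pos: [0.5259, -0.3635, 0.0458]
eef_rot: [0.963, -0.27, 0.001, -0.0]
contact_force: [0.1, 2.9, 5.5]
opening: 0.084
finger_force: 10.0
```

carry_out --rows '[[[0,0,0],[0,0,-8],1],[[0,0,0],[0,0,-16],1],[[0,0,0],[0,0,-24],1],[[0,0,0],[0,0,-32],1]]'

```text
clock: 5.15
tool_pos: [0.526, -0.362, 0.0457]
eef_rot: [1.0, 0.009, 0.001, -0.001]
contact_force: [1.4, 4.6, 7.4]
opening: 0.081
finger_force: 10.1
```

```bash
python3 - <<'E'
from h import *
s=st();print(s['moment'],s['q'])
E
```

```text
5.15 [ 0.526  -0.362   0.0457] [[1.0, 0.018, 0.002], [0.018, -1.0, 0.003], [0.002, -0.003, -1.0]] [1.4 4.6 7.4] 0.08102484940875654 10.134769435389899
[ 1.08637513  0.06157008 -0.04259694] [ 0.32898695  1.00622815  0.38698594  1.66012362 -0.60798582  0.59849727
 -0.48765127]
```

carry_out --rows '[[[0,0.1,-0.2],[0,0,-8],1],[[0,0.1,-0.2],[0,0,-16],1],[[0,0.1,-0.2],[0,0,-24],1],[[0,0.1,-0.2],[0,0,-32],1],[[0,0.1,-0.2],[0,0,-40],1],[[0,0.1,-0.2],[0,0,-48],1],[[0,0.1,-0.2],[0,0,-56],1],[[0,0.1,-0.2],[0,0,-56],1]]'

```text
clock: 5.95
tool_pos: [0.5238, -0.3651, 0.0463]
eef_rot: [0.88, 0.474, -0.0, -0.0]
contact_force: [-0.5, -0.2, -3.2]
opening: 0.079
finger_force: 10.0
```

```bash
python3 - <<'E'
from h import *
s=st();print(s['moment'],s['q']); w=snap('wrist','w2.png');
E
```

```text
5.95 [ 0.5238 -0.3651  0.0463] [[0.55, 0.835, -0.001], [0.835, -0.55, 0.0], [-0.0, -0.001, -1.0]] [-0.5 -0.2 -3.2] 0.07910847711302942 9.969139211898437
[-0.02702128  0.09080155 -0.04853492] [ 0.45408753  0.97076903  0.15357827  1.65212    -0.24796256  0.53885196
  0.17255   ]
```

View pics/w2.png

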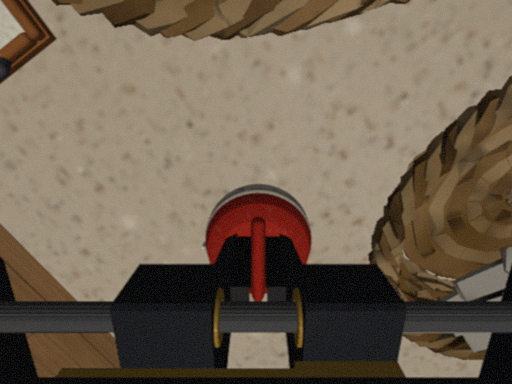

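The bar is held straight between the fingers, at (258,260). The −3 N reading means the timer is nearly lifted, so I'll lower slightly and keep turning.

carry_out --rows '[[[0,0,0.2],[0,0,0],1],[[0,0,0.2],[0,0,-8],1],[[0,0,0.2],[0,0,-16],1],[[0,0,0.2],[0,0,-24],1],[[0,0,0.2],[0,0,-32],1],[[0,0,0.2],[0,0,-32],1]]'

```text
clock: 6.6
tool_pos: [0.5227, -0.3651, 0.0455]
eef_rot: [0.716, 0.698, -0.001, -0.001]
contact_force: [-4.4, 1.8, 7.3]
opening: 0.082
finger_force: 10.1
```

```bash
python3 - <<'E'
from h import *
s=st();print(s['moment'],s['q'])
E
```

```text
6.6 [ 0.5227 -0.3651  0.0455] [[0.025, 1.0, -0.003], [1.0, -0.025, 0.0], [0.0, -0.003, -1.0]] [-4.4  1.8  7.3] 0.08218657670832467 10.053549668518826
[ 0.235664    1.00846949 -0.05633444] [ 0.52545327  0.963105    0.02082369  1.64902054 -0.0311251   0.53275158
  0.53947735]
```

carry_out --rows '[[[0,0,0],[0,0,-8],1],[[0,0,0],[0,0,-16],1],[[0,0,0],[0,0,-24],1],[[0,0,0],[0,0,-32],1],[[0,0,0],[0,0,-40],1],[[0,0,0],[0,0,-48],1]]'

```text
clock: 7.2
tool_pos: [0.5232, -0.3672, 0.0455]
eef_rot: [0.369, 0.929, -0.002, -0.0]
contact_force: [-2.6, -2.2, 4.9]
opening: 0.087
finger_force: 10.1
```

```bash
python3 - <<'E'
from h import *
s=st();print(s['moment'],s['q']); w=snap('wrist','w3.png')
E
```

```text
7.2 [ 0.5232 -0.3672  0.0455] [[-0.728, 0.686, -0.002], [0.686, 0.728, -0.003], [-0.001, -0.004, -1.0]] [-2.6 -2.2  4.9] 0.08716574797973958 10.093203451833688
[-0.44436748  0.6284413   0.00866742] [ 0.63544514  0.96547547 -0.18105259  1.64066808  0.28942753  0.56233661
  1.09964314]
```

carry_out --rows '[[[0,0,0],[0,0,-8],1],[[0,0,0],[0,0,-16],1],[[0,0,0],[0,0,-24],1],[[0,0,0],[0,0,-32],1],[[0,0,0],[0,0,-32],1]]'

```text
clock: 7.75
tool_pos: [0.5246, -0.3674, 0.0455]
eef_rot: [0.101, 0.995, -0.002, 0.001]
contact_force: [-1.6, -2.9, 4.5]
opening: 0.082
finger_force: 10.0
```

```bash
python3 - <<'E'
from h import *
s=st();print(s['moment'],s['q']); w2=snap('wrist'); w1=cv2.imread('pics/w3.png')
cv2.imwrite('pics/w4.png',np.hstack([w1[150:384,100:480],w2['image'][150:384,100:480,::-1]]))
E
```

```text
7.75 [ 0.5246 -0.3674  0.0455] [[-0.98, 0.201, 0.001], [0.201, 0.98, -0.003], [-0.001, -0.003, -1.0]] [-1.6 -2.9  4.5] 0.08231913465142641 10.026667145721149
[-0.79339727  0.28374633 -0.02812162] [ 0.71066943  0.97811719 -0.3224323   1.63447562  0.48360013  0.60707771
  1.48827764]
```

View pics/w4.png

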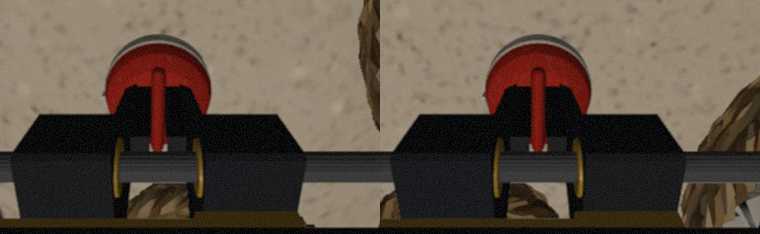

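carry_out --rows '[[[0,0,0],[0,0,-8],1],[[0,0,0],[0,0,-16],1],[[0,0,0],[0,0,-24],1],[[0,0,0],[0,0,-32],1],[[0,0,0],[0,0,-40],1],[[0,0,0],[0,0,-48],1],[[0,0,0],[0,0,-56],1],[[0,0,0],[0,0,-56],1]]'

```text
clock: 8.6
tool_pos: [0.526, -0.3649, 0.0455]
eef_rot: [-0.378, 0.926, -0.0, 0.001]
contact_force: [1.4, -1.2, 5.9]
opening: 0.081
finger_force: 10.1
```

```bash
python3 - <<'E'
from h import *
s=st();print(s['moment'],s['q'])
E
```

```text
8.6 [ 0.526  -0.3649  0.0455] [[-0.714, -0.7, 0.002], [-0.7, 0.714, -0.0], [-0.001, -0.002, -1.0]] [ 1.4 -1.2  5.9] 0.08087761818847441 10.120604466937948
[-0.1297115  -0.02826975 -0.04613504] [ 0.83491004  1.02131846 -0.57096765  1.62733151  0.76476634  0.7267312
  2.23705566]
```

carry_out --rows '[[[0,0,0],[0,0,0],0.65],[[0,0,0],[0,0,0],0.65],[[0,0,-5],[0,0,0],0.65],[[0,0,-10],[0,0,0],0.5],[[0,0,-10],[0,0,0],0.3]]'

```text
clock: 9.1
tool_pos: [0.529, -0.3652, 0.1509]
eef_rot: [-0.379, 0.926, -0.004, 0.004]
contact_force: [1.3, -0.0, 0.3]
opening: 0.509
finger_force: 0.0
```

```bash
python3 - <<'E'
from h import *
s=st();print(s['moment'],s['q']); w=snap('wrist'); print({k:w[k] for k in w if k=='pose'}); u,v=proj(w,[.524,-.366,.045]).astype(int); print(u,v)
cv2.imwrite('pics/w5.png',cv2.resize(w['image'][max(0,v-75):v+75,u-100:u+100,::-1],None,fx=4,fy=4,interpolation=cv2.INTER_CUBIC))
E
```

```text
9.1 [ 0.529  -0.3652  0.1509] [[-0.713, -0.701, 0.01], [-0.701, 0.713, -0.004], [-0.005, -0.01, -1.0]] [ 1.3 -0.   0.3] 0.5087065724153995 0.0
[0.0303406  0.02516116 0.05038178] [ 0.8773162   0.88620144 -0.66152987  1.58305756  0.65606458  0.89312653
  2.32355599]
{'pose': array([[-0.69996911, -0.67615333, -0.22991285,  0.47110566],
       [ 0.71410756, -0.66700665, -0.21249125, -0.42079213],
       [-0.00967673, -0.31291982,  0.94973025,  0.29687018],
       [ 0.        ,  0.        ,  0.        ,  1.        ]])}
263 186
```

View pics/w5.png

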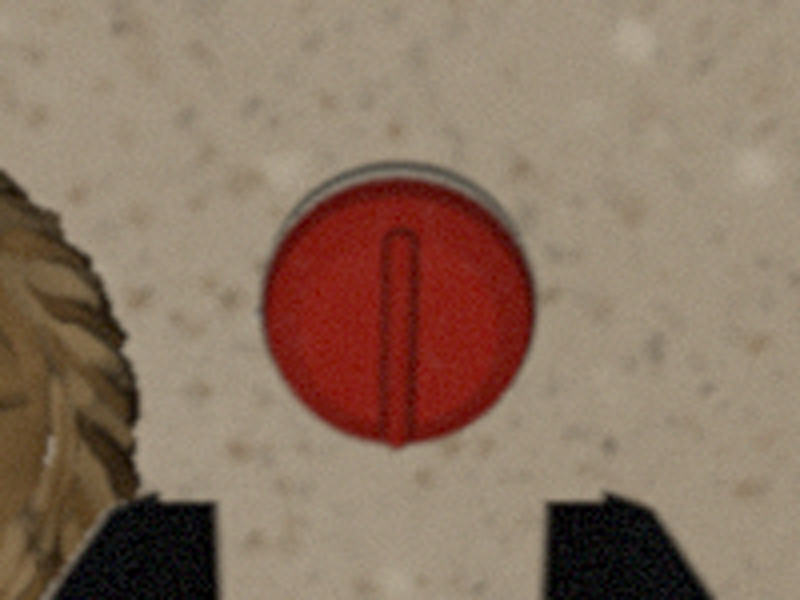

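The dial top carries no marks, and the bar is in line with the gripper. I'll regrip half a turn back and keep turning to make sure it reaches the stop.

carry_out --rows '[[[0,0,0],[0,0,90],0.5],[[0,0,0],[0,0,90],0.5],[[0,0,0],[0,0,90],0.5],[[0,0,0],[0,0,90],0.5],[[0,0,0],[0,0,90],0.5],[[0,0,0],[0,0,90],0.5],[[0,0,0],[0,0,90],0.5],[[0,0,0],[0,0,90],0.5],[[0,0,0],[0,0,90],0.5],[[0,0,0],[0,0,90],0.5],[[0,0,0],[0,0,90],0.65],[[0,0,0],[0,0,90],0.65]]'

```text
clock: 10.35
tool_pos: [0.5238, -0.3641, 0.1432]
eef_rot: [0.386, 0.922, -0.0, -0.002]
contact_force: [0.6, -0.6, -0.3]
opening: 0.354
finger_force: 0.0
```

carry_out --rows '[[[0,0,0],[0,0,90],0.65],[[0,0,0],[0,0,90],0.65],[[0,0,0],[0,0,90],0.65],[[0,0,0],[0,0,90],0.65],[[0,0,0],[0,0,90],0.65],[[0,0,0],[0,0,90],0.65],[[0,0,0],[0,0,90],0.65],[[0,0,0],[0,0,90],0.65],[[0,0,0],[0,0,90],0.65],[[0,0,0],[0,0,90],0.65],[[0,0,0],[0,0,90],0.65],[[0,0,0],[0,0,90],0.65]]'

```text
clock: 11.55
tool_pos: [0.5242, -0.3642, 0.1436]
eef_rot: [0.925, 0.38, -0.001, -0.001]
contact_force: [0.1, -0.9, 0.6]
opening: 0.349
finger_force: 0.0
```

```bash
python3 - <<'E'
from h import *
s=st();print(s['moment'],s['q']); 
for i in range(3): w=snap('wrist'); s=r.get_state(); print(s['moment'],s['contact_force'])
h=cv2.cvtColor(w['image'],cv2.COLOR_RGB2HSV)
m=(((h[...,0]<8)|(h[...,0]>172))&(h[...,1]>130)&(h[...,2]>70)).astype('uint8')
cs,_=cv2.findContours(m,0,2); c=max(cs,key=cv2.contourArea); (u,v),rad=cv2.minEnclosingCircle(c); p=ray(w,u,v,.041); print(u,v,rad,p)
go([p[0],p[1],.046],down(-45))
E
```

```text
11.55 [ 0.5242 -0.3642  0.1436] [[0.711, 0.703, -0.002], [0.703, -0.711, 0.001], [-0.001, -0.002, -1.0]] [ 0.1 -0.9  0.6] 0.3492910566605796 0.0
[-0.11994112  0.13758775 -0.01731684] [ 0.42829249  0.83267666  0.19873601  1.61586596 -0.22295884  0.7175158
 -0.05861287]
[-0.06364941  0.13819336  0.01098813] [ 0.39821789  0.7007169  -0.24430071]
[-0.05506299  0.1583788  -0.00350522] [ 0.88956836 -0.09013037 -0.19161346]
[-0.08715079  0.08384159 -0.00255577] [-0.48529693 -0.06316964  0.25860688]
259.7945556640625 178.77511596679688 35.27067184448242 [ 0.53505335 -0.35636361  0.041     ]
shift [1.33, 0.18, 9.81] turn [-0.1, 0.0, -0.3] rows 2.0 1.0
```

carry_out --rows '[[[0.5,0.2,4],[0,0,0],0.65],[[0.5,0.2,8],[0,0,0],0.65],[[0.5,0.2,9.7],[0,0,0],0.65],[[0.5,0.2,9.7],[0,0,0],0.65],[[0.5,0.2,9.7],[0,0,0],1],[[0.5,0.2,9.7],[0,0,0],1],[[0.5,0.2,9.7],[0,0,0],1],[[0.5,0.2,9.7],[0,0,0],1]]'

```text
clock: 12.5
tool_pos: [0.53, -0.3628, 0.0492]
eef_rot: [0.925, 0.38, 0.0, 0.0]
contact_force: [-1.1, 1.7, 5.5]
opening: 0.059
finger_force: 10.3
```

```bash
python3 - <<'E'
from h import *
for i in range(3): w=snap('wrist','w6.png'); s=r.get_state(); print(s['moment'],s['contact_force'],s['tool_pos'])
E
```

```text
[ 0.26826676  0.47448109 -0.02186953] [-1.64002537  0.63298078  6.33690947] [ 0.53002762 -0.36279245  0.04919236]
[0.25117919 0.47001354 0.02737835] [-1.82849653  1.57397256  6.90067885] [ 0.53001544 -0.36276009  0.04915132]
[ 0.30480261  0.48634729 -0.02372769] [-1.48725134  2.14482482  5.86800615] [ 0.53003355 -0.36275238  0.04918728]
```

carry_out --rows '[[[0,0,0],[0,0,-8],1],[[0,0,0],[0,0,-16],1],[[0,0,0],[0,0,-24],1],[[0,0,0],[0,0,-32],1],[[0,0,0],[0,0,-40],1]]'

```text
clock: 13.15
tool_pos: [0.531, -0.3636, 0.0492]
eef_rot: [0.738, 0.675, 0.0, 0.002]
contact_force: [-0.3, -0.9, 3.0]
opening: 0.068
finger_force: 9.9
```

```bash
python3 - <<'E'
from h import *
for i in range(3): w=snap('wrist','w7.png'); s=r.get_state(); print(s['moment'],s['contact_force'],s['tool_pos'])
E
```

```text
[-0.10026461  0.06663804 -0.0467681 ] [0.36746856 0.28392656 4.05661821] [ 0.53084526 -0.36375029  0.0491785 ]
[-0.17290343  0.05973849 -0.01575674] [ 0.1282948  -0.62648771  5.67407679] [ 0.53083723 -0.36373048  0.04913336]
[-0.13084257  0.08379569 -0.04983327] [-0.44685212 -1.11252795  7.0336417 ] [ 0.53082387 -0.36374041  0.04910968]
```

```bash
python3 - <<'E'
from h import *
w=cv2.imread('pics/w7.png'); b=snap('side'); u,v=proj(b,[.527,-.364,.04]).astype(int)
c=cv2.resize(b['image'][v-40:v+40,u-40:u+40,::-1],(380,380),interpolation=cv2.INTER_CUBIC)
cv2.imwrite('pics/m1.png',np.hstack([w[4:384,70:450],c]))
E
```

```text
(no output)
```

View pics/m1.png

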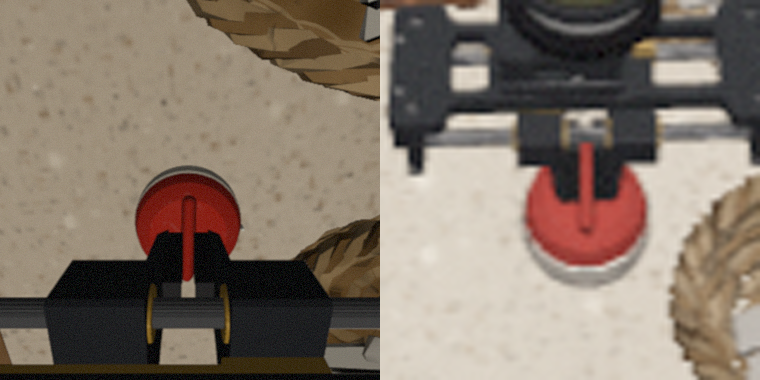

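carry_out --rows '[[[0,0,-0.15],[0,0,-8],1],[[0,0,-0.15],[0,0,-16],1],[[0,0,-0.15],[0,0,-24],1],[[0,0,-0.15],[0,0,-32],1],[[0,0,-0.15],[0,0,-40],1],[[0,0,-0.15],[0,0,-48],1],[[0,0,-0.15],[0,0,-56],1]]'

```text
clock: 14.05
tool_pos: [0.5298, -0.3627, 0.0493]
eef_rot: [0.336, 0.942, -0.0, 0.0]
contact_force: [-0.6, 0.1, -0.3]
opening: 0.06
finger_force: 9.8
```

```bash
python3 - <<'E'
from h import *
for i in range(4): s=r.get_state(); print(s['moment'],s['contact_force'],s['tool_pos'],s['opening'],s['q'][6]); w=snap('wrist','w8.png')
E
```

```text
[ 0.01951152 -0.03396473 -0.03752561] [-0.56089529  0.06335962 -0.29495371] [ 0.52975603 -0.36271081  0.04931634] 0.05996127793695478 1.084790498967845
[-0.0543867   0.04461151  0.01070611] [0.13624204 0.29591539 2.36042693] [ 0.52959934 -0.36290498  0.04929431] 0.06377015457536934 1.0886054393019382
[-0.10139526  0.06483004  0.0080238 ] [-0.41233368 -0.07891677  1.60387689] [ 0.52958399 -0.36289881  0.04928312] 0.06343934128132267 1.0816665437281794
[-0.07124061  0.08942952  0.04382358] [0.16053708 0.22086246 1.4825503 ] [ 0.52958594 -0.36289617  0.04927901] 0.060946174001598734 1.0797785425313247
```

carry_out --rows '[[[0,0,0],[0,0,-8],1],[[0,0,0],[0,0,-16],1],[[0,0,0],[0,0,-24],1],[[0,0,0],[0,0,-32],1],[[0,0,0],[0,0,-40],1],[[0,0,0],[0,0,-48],1],[[0,0,0],[0,0,-56],1]]'

```text
clock: 14.95
tool_pos: [0.5299, -0.3625, 0.0493]
eef_rot: [-0.145, 0.989, -0.0, -0.0]
contact_force: [-0.4, 0.1, 0.6]
opening: 0.066
finger_force: 9.8
```

```bash
python3 - <<'E'
from h import *
for i in range(4): s=r.get_state(); print(s['moment'],s['contact_force'],s['tool_pos'],s['opening'],s['q'][6]); w=snap('wrist','w9.png')
E
```

```text
[ 0.0620761  -0.00588529 -0.0470413 ] [-0.37449692  0.08766597  0.5986356 ] [ 0.52986899 -0.3625025   0.04931986] 0.06604454811315631 1.8121712949640147
[-0.02666531  0.03983821 -0.01706897] [0.15395493 0.75069002 3.386942  ] [ 0.52974459 -0.36265504  0.04923278] 0.06425470568838307 1.8164521346927665
[ 0.03982813  0.01760349 -0.01813267] [-0.00588494 -0.64656106  1.87863185] [ 0.52977249 -0.36264508  0.04926025] 0.06738752590603642 1.8087323672443527
[0.02073194 0.0130463  0.01870622] [-0.32292088  0.16615776  2.51931901] [ 0.52973951 -0.36264615  0.0492481 ] 0.06400978391450393 1.8066541254425286
```

carry_out --rows '[[[0,0,0.5],[0,0,0],1],[[0,0,0.5],[0,0,0],1],[[0,0,0.5],[0,0,-8],1],[[0,0,0.5],[0,0,-16],1],[[0,0,0.5],[0,0,-24],1],[[0,0,0.5],[0,0,-28],1]]' --newtons 25

```text
clock: 15.75
tool_pos: [0.5325, -0.3631, 0.048]
eef_rot: [-0.379, 0.925, -0.002, 0.002]
contact_force: [-2.4, 0.8, 20.9]
opening: 0.066
finger_force: 27.4
```

```bash
python3 - <<'E'
from h import *
for i in range(6): s=r.get_state(); print(s['moment'],s['contact_force'],s['tool_pos'],s['opening'],s['q'][6],R.from_quat(s['eef_rot']).as_matrix()[:2,1]); w=snap('wrist','w10.png')
E
```

```text
[ 0.22265939  0.42068318 -0.28351707] [-2.39228644  0.80904665 20.89621861] [ 0.5325149  -0.36307084  0.04797361] 0.06550353444781866 2.202413765065668 [-0.70193633  0.71221848]
[ 0.13724289  0.58886159 -0.2646339 ] [-3.28912093  1.21382328 21.91091324] [ 0.53258174 -0.36305889  0.04795634] 0.06631448182704769 2.2038543756454403 [-0.7030336   0.71113536]
[ 0.25994345  0.44548023 -0.26902308] [-2.74735135  0.49546964 21.83018668] [ 0.53259607 -0.36305815  0.04796865] 0.06689886718507303 2.200093032295344 [-0.69988867  0.71423088]
[ 0.29074577  0.50998484 -0.24163499] [-2.05085966  1.90145847 21.76799025] [ 0.53259508 -0.36308729  0.04800552] 0.06700059866812133 2.1990336463280102 [-0.69901522  0.71508505]
[ 0.25881518  0.55154205 -0.2180024 ] [-2.54019233  0.65062935 20.9790653 ] [ 0.53258951 -0.36307611  0.04798117] 0.06558072809644755 2.198829305938707 [-0.69887198  0.71522504]
[ 0.24719303  0.48240168 -0.27315681] [-2.03814151  1.10077586 22.01199479] [ 0.53260297 -0.36307007  0.04799687] 0.06243742821350285 2.1988158258811437 [-0.69885531  0.71524119]
```

The moment of −0.26 N·m shows the dial hard against its stop, so it is at zero. I'll release it and back off.

carry_out --rows '[[[0,0,0],[0,0,0],1],[[0,0,-0.3],[0,0,0],0.65],[[0,0,-0.3],[0,0,0],0.65],[[0,0,-5],[0,0,0],0.65],[[0,0,-10],[0,0,0],0.5],[[0,0,-15],[0,0,0],0.3],[[0,0,-20],[0,0,0],0],[[0,0,-20],[0,0,0],0]]'

```text
clock: 16.85
tool_pos: [0.5336, -0.3631, 0.2508]
eef_rot: [-0.378, 0.926, -0.004, 0.004]
contact_force: [1.4, -0.2, -0.2]
opening: 0.678
finger_force: 0.0
```

```bash
cat > fit.py <<'E'
from h import *
import itertools
from scipy.optimize import least_squares
D=[([-1.31218577,.68953867,-.1945654,1.56571387,.15728549,.90247088,-.21510758],[.1392,.6086,.2379],[[-.975,.223,-0.],[.223,.975,-.002],[-0.,-.002,-1.]]),
([-.79195887,.60754909,-.04853218,1.51861628,.03586827,1.01502769,-.10546706],[.4541,.4171,.3011],[[-.678,.735,.003],[.735,.678,-.001],[-.003,.001,-1.]]),
([-.09988232,.41498032,.31197754,1.94771728,-.17233549,.80433119,-.20036469],[.4595,-.0979,.3006],[[.486,.874,0],[.874,-.486,0],[0,0,-1.]]),
([.17646884,.84724317,.68486111,1.60129058,-.63571959,.92961755,-1.02540755],[.5251,-.3546,.1996],[[.856,-.517,0],[-.517,-.856,.003],[-.002,-.002,-1.]]),
([.32898695,1.00622815,.38698594,1.66012362,-.60798582,.59849727,-.48765127],[.526,-.362,.0457],[[1,.018,.002],[.018,-1,.003],[.002,-.003,-1]]),
([.45408753,.97076903,.15357827,1.65212,-.24796256,.53885196,.17255],[.5238,-.3651,.0463],[[.55,.835,0],[.835,-.55,0],[0,-.001,-1]]),
([.63544514,.96547547,-.18105259,1.64066808,.28942753,.56233661,1.09964314],[.5232,-.3672,.0455],[[-.728,.686,-.002],[.686,.728,-.003],[-.001,-.004,-1]]),
([.83491004,1.02131846,-.57096765,1.62733151,.76476634,.7267312,2.23705566],[.526,-.3649,.0455],[[-.714,-.7,.002],[-.7,.714,0],[-.001,-.002,-1]]),
([.8773162,.88620144,-.66152987,1.58305756,.65606458,.89312653,2.32355599],[.529,-.3652,.1509],[[-.713,-.701,.01],[-.701,.713,-.004],[-.005,-.01,-1]]),
([.42829249,.83267666,.19873601,1.61586596,-.22295884,.7175158,-.05861287],[.5242,-.3642,.1436],[[.711,.703,-.002],[.703,-.711,.001],[-.001,-.002,-1]])]
E3=lambda a,t:R.from_euler(a,t)
def fk(q,P,S):
    h,a,L1,b,L2,c,d,o1,o7=P; s1,s3,s5,s7=S
    Rr=E3('z',s1*q[0]+o1); p=np.array([0,0,h]); Rr=Rr*E3('y',q[1])*E3('z',s3*q[2]); p=p+Rr.apply([a,0,L1])
    Rr=Rr*E3('y',-q[3]); p=p+Rr.apply([b,0,-L2]); Rr=Rr*E3('z',s5*q[4])*E3('y',q[5]); p=p+Rr.apply([c,0,-d]); Rr=Rr*E3('z',s7*q[6]+o7)*E3('x',np.pi)
    return p,Rr
def res(P,S):
    o=[]
    for q,p,M in D:
        pp,Rr=fk(q,P,S); o+=list(pp-p)+list(.3*(Rr.as_matrix()-np.array(M)).ravel())
    return o
if __name__=='__main__':
    s=r.get_state(); D.append((list(s['q']),list(s['tool_pos']),R.from_quat(s['eef_rot']).as_matrix()))
    best=[]
    for S in itertools.product([1,-1],repeat=4):
        for o7 in (0,1.57,3.14,-1.57):
            f=least_squares(res,[.27,.05,.3,.08,.34,.08,.25,0,o7],args=(S,),max_nfev=60); best.append((f.cost,S,f.x))
    best.sort(key=lambda t:t[0])
    for x in best[:3]: print(x[0],x[1],x[2].round(4).tolist())
    print(np.array(res(best[0][2],best[0][1])).reshape(-1,12)[:,:3].round(3)); st()
E
python3 fit.py
```

```text
0.06205147419424587 (-1, -1, 1, 1) [-0.0663, 0.5637, 0.588, -0.023, -0.2259, 0.0062, -0.0797, -0.0713, 1.6223]
0.06205147419437442 (-1, -1, 1, 1) [-0.0663, 0.5637, 0.588, -0.023, -0.2259, 0.0062, -0.0797, -0.0713, 1.6223]
0.062051474194525634 (-1, -1, 1, 1) [-0.0663, 0.5637, 0.588, -0.023, -0.2259, 0.0062, -0.0797, -0.0713, 1.6223]
[[-0.001  0.002  0.001]
 [ 0.     0.005 -0.007]
 [ 0.005  0.011 -0.001]
 [-0.004 -0.001 -0.013]
 [-0.005  0.    -0.008]
 [-0.001  0.001 -0.002]
 [ 0.002  0.001  0.006]
 [ 0.    -0.006  0.013]
 [-0.004 -0.004  0.012]
 [-0.001  0.001 -0.002]
 [ 0.002 -0.001  0.001]]
16.85 [ 0.5336 -0.3631  0.2508] [[-0.713, -0.701, 0.011], [-0.701, 0.713, -0.004], [-0.005, -0.011, -1.0]] [ 1.4 -0.2 -0.2] 0.6777051644596349 0.0
```

```bash
python3 - <<'E'
s=open('fit.py').read()
s=s.replace("E3('y',-q[3]); p=p+Rr.apply([b,0,-L2])","E3('y',q[3]); p=p+Rr.apply([b,0,L2])").replace("apply([c,0,-d])","apply([c,0,d])").replace("*E3('x',np.pi)\n","\n").replace("[.27,.05,.3,.08,.34,.08,.25,0,o7]","[.3,.0,.35,.0,.35,.0,.3,0,o7]")
open('fit.py','w').write(s)
E
python3 fit.py
```

```text
0.0004689082693501286 (-1, -1, -1, -1) [0.3955, 0.0206, 0.5677, 0.0072, 0.3167, -0.0084, 0.3802, -0.0709, 1.4998]
0.000468908269350152 (-1, -1, -1, -1) [0.3955, 0.0206, 0.5677, 0.0072, 0.3167, -0.0084, 0.3802, -0.0709, 1.4998]
0.00046890826935016487 (-1, -1, -1, -1) [0.3955, 0.0206, 0.5677, 0.0072, 0.3167, -0.0084, 0.3802, -0.0709, 1.4998]
[[-0.002  0.001  0.   ]
 [-0.003  0.001 -0.004]
 [ 0.002  0.012  0.001]
 [-0.006 -0.002 -0.015]
 [-0.004 -0.001 -0.008]
 [-0.    -0.    -0.003]
 [ 0.003 -0.     0.004]
 [ 0.003 -0.003  0.012]
 [ 0.001 -0.003  0.01 ]
 [-0.001  0.    -0.005]
 [-0.001 -0.002  0.007]]
16.85 [ 0.5336 -0.3631  0.2508] [[-0.713, -0.701, 0.011], [-0.701, 0.713, -0.004], [-0.005, -0.011, -1.0]] [ 1.4 -0.2 -0.2] 0.6777051644596349 0.0
```

```bash
cat > kin.py <<'E'
from fit import *
LO=np.array([-3.01,-.46,-1.47,.13,-1,.04,-2.66]);HI=np.array([3.01,2.08,1.51,2.56,4.14,2.09,2.66])
def fk2(q,X):
    h,a,L1,b,L2,c,d,o1,o7,ay,by,cy,q2,q3,q4,q5,q6=X; q=np.array(q)+[0,q2,q3,q4,q5,q6,0]
    Rr=E3('z',-q[0]+o1)*E3('y',q[1])*E3('z',-q[2]); p=np.array([0,0,h])+Rr.apply([a,ay,L1])
    Rr=Rr*E3('y',q[3]); p=p+Rr.apply([b,by,L2]); Rr=Rr*E3('z',-q[4])*E3('y',q[5]); p=p+Rr.apply([c,cy,d]); return p,Rr*E3('z',-q[6]+o7)
def fit2():
    s=r.get_state(); DD=D+[(list(s['q']),list(s['tool_pos']),R.from_quat(s['eef_rot']).as_matrix())]
    def rs(X):
        o=[]
        for q,p,M in DD:
            pp,Rr=fk2(q,X); o+=list(pp-p)+list(.3*(Rr.as_matrix()-np.array(M)).ravel())
        return np.r_[o,.003*np.array(X[9:])]
    f=least_squares(rs,[.3955,.0206,.5677,.0072,.3167,-.0084,.3802,-.0709,1.4998]+[0]*8); print(f.cost,f.x.round(3).tolist()); return f.x
def ik(p,Rt,X,seeds):
    best=None
    for q0 in seeds:
        f=least_squares(lambda q:np.r_[fk2(q,X)[0]-p,.3*(fk2(q,X)[1].inv()*Rt).as_rotvec(),.001*(q-q0)],np.clip(q0,LO+.05,HI-.05),bounds=(LO+.03,HI-.03))
        e=np.linalg.norm(f.fun[:3]);w=np.linalg.norm(f.fun[3:6])/.3
        if best is None or e+w<best[0]: best=(e+w,f.x)
    return best
def tilt(yaw,th): # tool down with closing axis at yaw, tilted th about the closing axis
    return R.from_rotvec(np.radians(th)*np.array([np.cos(np.radians(yaw)),np.sin(np.radians(yaw)),0]))*down(yaw)
E
python3 - <<'E'
from kin import *
X=fit2(); np.save('X.npy',X)
rng=np.random.default_rng(0)
S=[np.array(d[0]) for d in D[:5]]+[rng.uniform(LO,HI) for _ in range(6)]
for nm,p in [('tray',np.array([.442,-.08,.07])),('rack1',np.array([.447,.268,.07]))]:
  for yaw in (0,180,90,-90,30,-30):
    o=[]
    for th in (-60,-45,-30,30,45,60):
        Rt=tilt(yaw,th); b=ik(p+Rt.apply([0,0,.019]),Rt,X,S); o.append(round(b[0],3))
    print(nm,yaw,o)
E
```

```text
3.424418436124664e-05 [0.235, 0.004, 0.553, -0.009, 0.342, -0.001, 0.213, -0.037, 1.533, -0.015, -0.015, 0.007, -0.0, -0.0, -0.0, -0.0, 0.001]
tray 0 [np.float64(0.0), np.float64(0.0), np.float64(0.0), np.float64(0.0), np.float64(0.0), np.float64(0.0)]
tray 180 [np.float64(0.0), np.float64(0.0), np.float64(0.0), np.float64(0.0), np.float64(0.0), np.float64(0.0)]
tray 90 [np.float64(0.104), np.float64(0.061), np.float64(0.0), np.float64(0.0), np.float64(0.0), np.float64(0.0)]
tray -90 [np.float64(0.0), np.float64(0.0), np.float64(0.0), np.float64(0.0), np.float64(0.063), np.float64(0.105)]
tray 30 [np.float64(0.0), np.float64(0.0), np.float64(0.0), np.float64(0.0), np.float64(0.0), np.float64(0.0)]
tray -30 [np.float64(0.0), np.float64(0.0), np.float64(0.0), np.float64(0.0), np.float64(0.0), np.float64(0.0)]
rack1 0 [np.float64(0.0), np.float64(0.0), np.float64(0.0), np.float64(0.0), np.float64(0.0), np.float64(0.0)]
rack1 180 [np.float64(0.0), np.float64(0.0), np.float64(0.0), np.float64(0.0), np.float64(0.0), np.float64(0.0)]
rack1 90 [np.float64(0.0), np.float64(0.0), np.float64(0.0), np.float64(0.0), np.float64(0.0), np.float64(0.0)]
rack1 -90 [np.float64(0.0), np.float64(0.0), np.float64(0.0), np.float64(0.0), np.float64(0.0), np.float64(0.0)]
rack1 30 [np.float64(0.0), np.float64(0.0), np.float64(0.0), np.float64(0.0), np.float64(0.0), np.float64(0.0)]
rack1 -30 [np.float64(0.0), np.float64(0.0), np.float64(0.0), np.float64(0.0), np.float64(0.0), np.float64(0.0)]
```

```bash
python3 - <<'E'
from h import *
go([.46,-.12,.3],down(60)); go([.45,.10,.33],down(0))
E
```

```text
shift [-11.81, 22.45, -5.1] turn [-0.3, 0.6, 74.5] rows 6.0 9.0
shift [-26.52, 38.81, -8.21] turn [0.0, 0.9, 134.5] rows 10.0 16.0
```

carry_out --rows '[[[-11.8,22.4,-5.1],[-0.3,0.6,75],0],[[-11.8,22.4,-5.1],[-0.3,0.6,75],0],[[-11.8,22.4,-5.1],[-0.3,0.6,75],0],[[-11.8,22.4,-5.1],[-0.3,0.6,75],0],[[-11.8,22.4,-5.1],[-0.3,0.6,75],0],[[-11.8,22.4,-5.1],[-0.3,0.6,75],0],[[-11.8,22.4,-5.1],[-0.3,0.6,75],0],[[-11.8,22.4,-5.1],[-0.3,0.6,75],0],[[-11.8,22.4,-5.1],[-0.3,0.6,75],0],[[-11.8,22.4,-5.1],[-0.3,0.6,75],0]]'

```text
clock: 17.85
tool_pos: [0.4557, -0.1203, 0.2942]
eef_rot: [0.263, 0.965, 0.0, -0.006]
contact_force: [-0.0, -0.7, -0.4]
opening: 1.002
finger_force: 0.0
```

```bash
python3 - <<'E'
from h import *
st();w=snap('wrist','w11.png'); go([.45,.10,.33],down(0))
E
```

```text
17.85 [ 0.4557 -0.1203  0.2942] [[-0.862, 0.507, -0.012], [0.507, 0.862, 0.004], [0.012, -0.003, -1.0]] [-0.  -0.7 -0.4] 1.0016244571044575 0.0
shift [11.67, 18.72, -3.48] turn [-0.5, -0.6, 59.7] rows 5.0 7.0
```

carry_out --rows '[[[11.7,18.7,-3.5],[-0.5,-0.6,60],0],[[11.7,18.7,-3.5],[-0.5,-0.6,60],0],[[11.7,18.7,-3.5],[-0.5,-0.6,60],0],[[11.7,18.7,-3.5],[-0.5,-0.6,60],0],[[11.7,18.7,-3.5],[-0.5,-0.6,60],0],[[11.7,18.7,-3.5],[-0.5,-0.6,60],0],[[11.7,18.7,-3.5],[-0.5,-0.6,60],0],[[11.7,18.7,-3.5],[-0.5,-0.6,60],0],[[11.7,18.7,-3.5],[-0.5,-0.6,60],0]]'

```text
clock: 18.8
tool_pos: [0.4501, 0.0998, 0.3306]
eef_rot: [0.708, 0.706, -0.0, 0.001]
contact_force: [-0.2, 0.8, 0.1]
opening: 0.999
finger_force: 0.0
```

```bash
python3 - <<'E'
from h import *
st();w=snap('wrist','w12.png'); print(w['pose'].round(3).tolist()); print(r.get_state()['q'])
E
```

```text
18.8 [0.4501 0.0998 0.3306] [[0.003, 1.0, 0.001], [1.0, -0.003, -0.001], [-0.001, 0.001, -1.0]] [-0.2  0.8  0.1] 0.9986868909537603 0.0
[[1.0, 0.005, 0.0, 0.451], [-0.004, 0.951, 0.308, 0.18], [0.001, -0.308, 0.951, 0.477], [0.0, 0.0, 0.0, 1.0]]
[-0.14767715  0.35598883 -0.2420459   1.90402212  0.10931608  0.89346986
 -0.44719634]
```

View pics/w12.png

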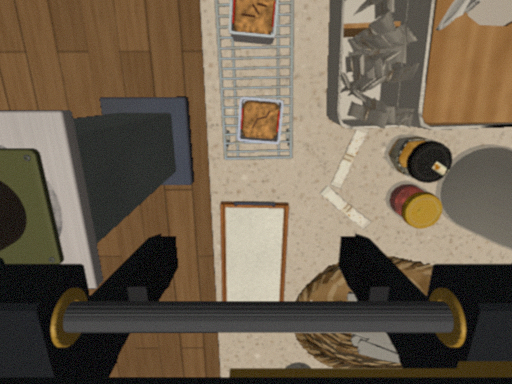

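The wrist view shows tin_2's mouth centred near (261,120), the lower edge of tin_1 at (254,38), the tray's left corners at (222,203) and (288,203), and the red lips on the ±x walls.

```bash
python3 - <<'E'
from h import *
w=r.snapshot('wrist')
im=w['image']; h=cv2.cvtColor(im,cv2.COLOR_RGB2HSV)
m=((h[...,0]>5)&(h[...,0]<24)&(h[...,1]>110)&(h[...,2]>60)).astype('uint8'); m[:,:225]=0;m[:,290:]=0
cs,_=cv2.findContours(m,0,2)
for c in sorted(cs,key=cv2.contourArea)[-3:]:
    b=cv2.minAreaRect(c); pts=np.array([ray(w,*p,.079) for p in cv2.boxPoints(b)]); print('cake',cv2.contourArea(c),b[0],pts[:,:2].round(3).tolist(),pts.mean(0).round(4), np.degrees(np.arctan2(*(pts[2]-pts[1])[[1,0]])).round(1))
for u,v in [(240,97),(283,99),(279,145),(237,142)]: print('tin2',ray(w,u,v,.092).round(4))
for u,v in [(233,38),(276,41)]: print('tin1',ray(w,u,v,.092).round(4))
for u,v in [(222,203),(288,203)]: print('tray',ray(w,u,v,.028).round(4))
E
```

```text
cake 397.0 (259.5, 372.0) [[0.401, -0.28], [0.402, -0.262], [0.503, -0.263], [0.503, -0.281]] [ 0.4522 -0.2715  0.079 ] -0.4
cake 1175.5 (259.6069030761719, 119.71725463867188) [[0.428, 0.13], [0.433, 0.175], [0.478, 0.171], [0.475, 0.126]] [0.4537 0.1506 0.079 ] -4.8
cake 1177.5 (253.0067596435547, 14.929216384887695) [[0.421, 0.255], [0.426, 0.289], [0.471, 0.285], [0.467, 0.25]] [0.4463 0.2697 0.079 ] -5.0
tin2 [0.4298 0.179  0.092 ]
tin2 [0.4822 0.1764 0.092 ]
tin2 [0.4783 0.1204 0.092 ]
tin2 [0.4247 0.1244 0.092 ]
tin1 [0.4232 0.2437 0.092 ]
tin1 [0.4728 0.2403 0.092 ]
tray [0.3941 0.0192 0.028 ]
tray [0.4986 0.0186 0.028 ]
```

```bash
cat >> kin.py <<'E'
def goT(G,yaw,th,back=0.):
    Rt=tilt(yaw,th); t=Rt.apply([0,0,1]); p=np.array(G)+t*(.019-back); go(p,Rt); return p,Rt
E
python3 - <<'E'
from kin import *
X=np.load('X.npy'); q=np.array(r.get_state()['q']); print(fk2(q,X)[0]-r.get_state()['tool_pos'])
G=[.4537,.1423,.074]
for (g,yaw,th,bk) in [(G,-4.5,45,.12),(G,-4.5,45,0),([.446,-.15,.15],0,0,0),([.446,-.15,.055],0,-45,0),([.446,-.15,.055],0,45,0),([.446,-.15,.054],0,-45,0)]:
    Rt=tilt(yaw,th); e,q=ik(np.array(g)+Rt.apply([0,0,.019-bk]),Rt,X,[q]); print(round(e,4),q.round(2))
goT(G,-4.5,45,.12)
E
```

```text
[ 0.00298493  0.00857926 -0.00039786]
0.0 [ 0.69  0.98 -1.04  2.24  0.11  0.18 -0.22]
0.0001 [ 0.59  1.42 -1.39  2.23  1.67  0.55 -1.77]
0.0 [ 0.94  1.05 -1.35  2.11  1.2   1.13 -1.03]
0.0 [ 0.49  1.2  -0.97  2.21  1.6   1.66 -1.62]
0.0 [ 1.17  1.52 -1.44  1.97  0.89  0.95 -0.53]
0.0 [ 0.53  1.25 -1.06  2.21  1.6   1.76 -1.61]
shift [-2.84, -0.23, 18.54] turn [-1.6, 45.0, 4.1] rows 4.0 6.0
```

carry_out --rows '[[[-2.8,-0.2,5],[-0.2,8,0.7],0],[[-2.8,-0.2,10],[-0.6,16,1.5],0],[[-2.8,-0.2,14],[-0.9,24,2.2],0],[[-2.8,-0.2,17],[-1.2,32,3],0],[[-2.8,-0.2,18.5],[-1.4,40,3.7],0],[[-2.8,-0.2,18.5],[-1.6,45,4.1],0],[[-2.8,-0.2,18.5],[-1.6,45,4.1],0]]'

```text
clock: 19.6
tool_pos: [0.4485, 0.0686, 0.1435]
eef_rot: [0.682, 0.622, 0.282, -0.261]
contact_force: [0.6, 0.2, 0.1]
opening: 0.999
finger_force: 0.0
```

```bash
python3 - <<'E'
from kin import *
st(); print(r.get_state()['q'].round(2) if hasattr(r.get_state()['q'],'round') else r.get_state()['q']); w=snap('wrist')
im=w['image']; h=cv2.cvtColor(im,cv2.COLOR_RGB2HSV)
m=((h[...,0]>5)&(h[...,0]<24)&(h[...,1]>110)&(h[...,2]>60)).astype('uint8'); m=cv2.morphologyEx(m,2,np.ones((3,3)))
cs,_=cv2.findContours(m,0,2)
for c in sorted(cs,key=cv2.contourArea)[-5:]:
    b=cv2.boundingRect(c); M=cv2.moments(c); print(cv2.contourArea(c),b,ray(w,M['m10']/M['m00'],M['m01']/M['m00'],.079).round(4))
cv2.imwrite('pics/w13.png',im[:,:,::-1])
goT([.4537,.1423,.074],-4.5,45)
E
```

```text
19.6 [0.4485 0.0686 0.1435] [[0.066, 0.996, 0.061], [0.701, -0.09, 0.707], [0.71, -0.004, -0.704]] [0.6 0.2 0.1] 0.9994437024049017 0.0
[ 0.77  1.   -0.88  2.17 -0.3   0.28  0.37]
743.5 (217, 66, 43, 20) [0.4472 0.2786 0.079 ]
1837.5 (228, 159, 54, 38) [0.4539 0.1523 0.079 ]
4431.5 (192, 352, 320, 26) [0.4975 0.0057 0.079 ]
4765.0 (418, 0, 94, 134) [0.7055 0.2726 0.079 ]
43316.0 (0, 16, 186, 279) [0.3051 0.2071 0.079 ]
shift [0.05, -0.13, 12.03] turn [0.2, -0.1, -0.3] rows 3.0 1.0
```

View pics/w13.png

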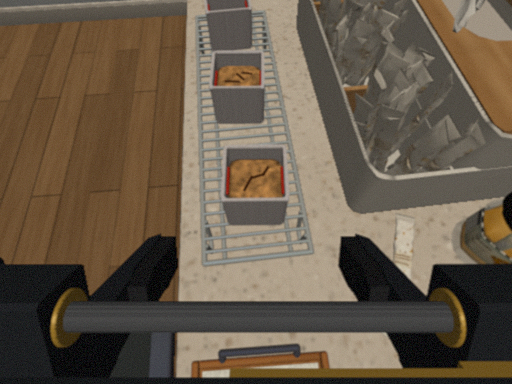

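Tin_2, at (255,185), sits centred between the fingers with its cake inside. I'll go in and grip it.

carry_out --rows '[[[0,-0.1,4],[0,0,0],0],[[0,-0.1,8],[0,0,0],0],[[0,-0.1,11],[0,0,0],0],[[0,-0.1,12],[0,0,0],0],[[0,-0.1,12],[0,0,0],1],[[0,-0.1,12],[0,0,0],1],[[0,-0.1,12],[0,0,0],1],[[0,-0.1,12],[0,0,0],1],[[0,-0.1,12],[0,0,0],1]]' --newtons 25

```text
clock: 20.55
tool_pos: [0.461, 0.1513, 0.0655]
eef_rot: [0.677, 0.628, 0.278, -0.264]
contact_force: [-1.5, -0.6, 2.6]
opening: 0.61
finger_force: 25.0
```

```bash
python3 - <<'E'
from kin import *
s=st(); print(np.round(s['q'],2))
go([.4537,.10,.20]); go([.446,-.10,.22],tilt(0,0));
E
```

```text
20.55 [0.461  0.1513 0.0655] [[0.056, 0.997, 0.044], [0.703, -0.071, 0.707], [0.709, -0.009, -0.706]] [-1.5 -0.6  2.6] 0.6099185791511662 24.95841351337731
[ 0.56  1.17 -0.83  2.18 -1.    0.04  1.06]
shift [5.88, -0.49, -13.16] turn [0.0, 0.0, 0.0] rows 3.0 0.0
shift [-6.81, 0.15, -28.75] turn [1.1, -45.1, -4.1] rows 6.0 6.0
```

carry_out --rows '[[[2.5,0,-2.5],[0,0,0],1],[[4.5,0,-4.5],[0,0,0],1],[[4,0,-8],[0,-5,0],1],[[2,0.1,-12],[0.2,-12,-1],1],[[0,0.1,-16],[0.4,-20,-2],1],[[-2,0.1,-20],[0.7,-28,-3],1],[[-4,0.1,-24],[0.9,-36,-4],1],[[-6.8,0.1,-28.7],[1.1,-45,-4],1],[[-6.8,0.1,-28.7],[1.1,-45,-4],1],[[-6.8,0.1,-28.7],[1.1,-45,-4],1]]'

```text
clock: 21.55
tool_pos: [0.4457, -0.0991, 0.2192]
eef_rot: [0.708, 0.706, 0.001, -0.001]
contact_force: [0.2, 0.4, -2.7]
opening: 0.611
finger_force: 25.0
```

```bash
python3 - <<'E'
from kin import *
s=st(); print(np.round(s['q'],2))
goT([.446,-.15,.020+.027+.0124+.05],0,-45);goT([.446,-.15,.020+.027+.0124],0,-45)
w=snap('wrist','w14.png')
E
```

```text
21.55 [ 0.4457 -0.0991  0.2192] [[0.002, 1.0, 0.0], [1.0, -0.002, 0.002], [0.002, 0.0, -1.0]] [ 0.2  0.4 -2.7] 0.6113420405862329 24.950663270428777
[-0.06  0.53  0.28  2.09 -0.27  0.56  0.41]
shift [-6.46, 0.04, 12.31] turn [-0.0, -45.1, -0.1] rows 3.0 6.0
shift [-6.47, 0.04, 17.31] turn [-0.0, -45.1, -0.1] rows 4.0 6.0
```

carry_out --rows '[[[-2,0,3],[0,-8,0],1],[[-4,0,6],[0,-16,0],1],[[-6.5,0,9],[0,-24,0],1],[[-6.5,0,12.3],[0,-32,0],1],[[-6.5,0,12.3],[0,-40,0],1],[[-6.5,0,12.3],[0,-45,0],1],[[-6.5,0,12.3],[0,-45,0],1],[[-6.5,0,14],[0,-45,0],1],[[-6.5,0,15.5],[0,-45,0],1],[[-6.5,0,16.7],[0,-45,0],1],[[-6.5,0,17.2],[0,-45,0],1],[[-6.5,0,17.2],[0,-45,0],1]]'

```text
clock: 22.8
tool_pos: [0.4461, -0.1641, 0.046]
eef_rot: [0.656, 0.652, -0.27, 0.266]
contact_force: [-0.1, 0.5, -1.2]
opening: 0.61
finger_force: 25.0
```

```bash
python3 - <<'E'
from kin import *
s=st(); print(np.round(s['q'],2)); w=snap('wrist','w15.png'); b=snap('side')
u,v=proj(b,[.446,-.14,.06]).astype(int)
c=cv2.resize(b['image'][v-55:v+55,u-65:u+65,::-1],(450,380),interpolation=cv2.INTER_CUBIC)
cv2.imwrite('pics/m2.png',np.hstack([w['image'][4:384,90:440,::-1],c]))
goT([.446,-.15,.020+.027+.0124],0,-45)
E
```

```text
22.8 [ 0.4461 -0.1641  0.046 ] [[0.003, 1.0, -0.007], [0.712, -0.007, -0.702], [-0.702, -0.003, -0.712]] [-0.1  0.5 -1.2] 0.6096777072544307 24.950492782518268
[-0.69  1.3   0.8   2.22 -0.87  0.04  0.57]
shift [0.11, 0.02, -0.01] turn [-0.4, -0.3, -0.3] rows 1.0 1.0
```

View pics/m2.png

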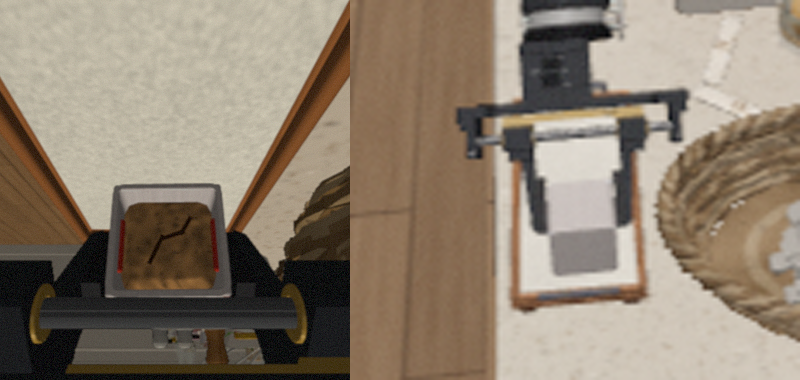

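The tin lies on its side over the tray, mouth to +y, with the cake still in. It is barely off the liner, so I'll lower it to contact, release, and back off along the tool.

carry_out --rows '[[[0.15,0,0.15],[0,0,0],1],[[0.3,0,0.3],[0,0,0],1],[[0.3,0,0.3],[0,0,0],1]]'

```text
clock: 23.2
tool_pos: [0.4461, -0.1649, 0.0448]
eef_rot: [0.656, 0.651, -0.271, 0.269]
contact_force: [-0.7, 3.4, 8.8]
opening: 0.608
finger_force: 25.0
```

carry_out --rows '[[[0,0,0],[0,0,0],0.25],[[0,0,0],[0,0,0],0.25],[[0,0,0],[0,0,0],0.25],[[0,0,-4],[0,0,0],0.25],[[0,0,-8],[0,0,0],0.2],[[0,0,-12],[0,0,0],0.1],[[0,0,-14],[0,0,0],0]]'

```text
clock: 23.9
tool_pos: [0.4478, -0.0629, 0.1438]
eef_rot: [0.654, 0.653, -0.271, 0.27]
contact_force: [1.3, 0.1, 0.3]
opening: 0.958
finger_force: 0.0
```

```bash
python3 - <<'E'
from kin import *
s=st(); print(np.round(s['q'],2)); X=np.load('X.npy'); q=np.array(s['q'])
for (yaw,th,bk) in [(0,0,.1),(0,45,.12),(0,45,0)]:
    Rt=tilt(yaw,th); e,q=ik(np.array([.446,-.165,.055])+Rt.apply([0,0,.019-bk]),Rt,X,[q]); print(round(e,4),q.round(2))
goT([.446,-.16,.18],0,0)
goT([.446,-.171,.055],0,45,.12)
E
```

```text
23.9 [ 0.4478 -0.0629  0.1438] [[0.001, 1.0, -0.001], [0.708, -0.001, -0.707], [-0.707, -0.001, -0.708]] [1.3 0.1 0.3] 0.9581850532051023 0.0
[-1.03  1.31  1.22  2.17 -0.82  0.53  0.57]
0.0 [-0.13  0.79  0.66  2.13 -0.97  0.56  1.27]
0.0 [ 0.4   0.94  0.43  1.82 -0.89  1.31  1.41]
0.0 [ 0.45  1.01  0.11  1.98 -0.97  0.94  1.43]
shift [-8.09, -0.17, 5.65] turn [-0.1, 45.0, -0.1] rows 2.0 6.0
shift [-11.47, -0.16, 13.92] turn [-0.0, 90.0, -0.1] rows 4.0 11.0
```

carry_out --rows '[[[-2,0,-1],[0,8,0],0],[[-4,0,0],[0,16,0],0],[[-6,0,2],[0,24,0],0],[[-8,-0.1,4],[0,32,0],0],[[-8.1,-0.2,5.6],[0,40,0],0],[[-9,-0.2,7],[0,48,0],0],[[-10,-0.2,9],[0,56,0],0],[[-11,-0.2,11],[0,64,0],0],[[-11.5,-0.2,12],[0,72,0],0],[[-11.5,-0.2,13],[0,80,0],0],[[-11.5,-0.2,13.9],[0,88,0],0],[[-11.5,-0.2,13.9],[0,90,0],0]]'

```text
clock: 25.1
tool_pos: [0.4419, -0.2481, 0.1222]
eef_rot: [0.657, 0.649, 0.271, -0.273]
contact_force: [-0.8, 0.1, -0.5]
opening: 1.002
finger_force: 0.0
```

```bash
python3 - <<'E'
from kin import *
s=st(); print(np.round(s['q'],2)); w=snap('wrist','w16.png')
goT([.446,-.1725,.055],0,45)
E
```

```text
25.1 [ 0.4419 -0.2481  0.1222] [[0.011, 1.0, 0.002], [0.705, -0.009, 0.71], [0.71, -0.007, -0.705]] [-0.8  0.1 -0.5] 1.0015459189826057 0.0
[ 0.55  1.05  0.4   1.62 -0.83  1.38  1.41]
shift [0.48, 0.35, 11.95] turn [0.1, -0.2, -0.6] rows 3.0 1.0
```

View pics/w16.png

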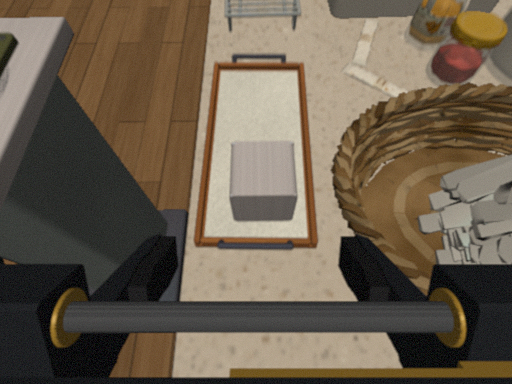

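The tin lies on the tray, base toward the camera, with its lower base edge at (235..295,218). The nearest point of the basket is about (335,170).

```bash
python3 - <<'E'
from kin import *
w=snap('wrist')
for u,v,z in [(235,218,.02),(295,218,.02),(231,190,.074),(296,190,.074),(233,142,.074),(294,141,.074),(335,170,.05),(350,210,.05),(375,250,.05),(196,242,.028),(316,242,.028)]: print(u,v,ray(w,u,v,z).round(4))
E
```

```text
235 218 [ 0.4213 -0.1845  0.02  ]
295 218 [ 0.4778 -0.1853  0.02  ]
231 190 [ 0.4222 -0.1834  0.074 ]
296 190 [ 0.4731 -0.1841  0.074 ]
233 142 [ 0.4224 -0.1369  0.074 ]
294 141 [ 0.4746 -0.1366  0.074 ]
335 170 [ 0.5131 -0.1514  0.05  ]
350 210 [ 0.5207 -0.1911  0.05  ]
375 250 [ 0.5352 -0.2259  0.05  ]
196 242 [ 0.3883 -0.2103  0.028 ]
316 242 [ 0.4937 -0.2115  0.028 ]
```

```bash
python3 - <<'E'
from kin import *
goT([.448,-.168,.056],0,38,.05);goT([.448,-.168,.056],0,38)
E
```

```text
shift [1.13, 0.48, 7.2] turn [0.0, -7.1, -0.5] rows 2.0 1.0
shift [0.51, 0.49, 12.16] turn [0.0, -7.1, -0.5] rows 3.0 1.0
```

carry_out --rows '[[[0.6,0.3,3],[0,-4,-0.3],0.2],[[1.1,0.5,7.2],[0,-7,-0.5],0.2],[[0.8,0.5,9.5],[0,-7,-0.5],0.2],[[0.5,0.5,11.5],[0,-7,-0.5],0.2],[[0.5,0.5,12.1],[0,-7,-0.5],0.2],[[0.5,0.5,12.1],[0,-7,-0.5],0.2],[[0.5,0.5,12.1],[0,-7,-0.5],1],[[0.5,0.5,12.1],[0,-7,-0.5],1],[[0.5,0.5,12.1],[0,-7,-0.5],1],[[0.5,0.5,12.1],[0,-7,-0.5],1]]' --newtons 35

```text
clock: 26.2
tool_pos: [0.4497, -0.1561, 0.0436]
eef_rot: [0.667, 0.67, 0.231, -0.229]
contact_force: [-1.8, -1.7, 6.2]
opening: 0.611
finger_force: 35.0
```

```bash
python3 - <<'E'
from kin import *
s=st(); print(np.round(s['q'],2))
goT([.446,-.10,.22],0,0);
E
```

```text
26.2 [ 0.4497 -0.1561  0.0436] [[-0.005, 1.0, 0.002], [0.788, 0.002, 0.616], [0.616, 0.004, -0.788]] [-1.8 -1.7  6.2] 0.6112515385577427 34.994514151476324
[ 0.44  1.06  0.27  1.86 -0.97  0.99  1.49]
shift [14.11, -0.29, -8.95] turn [0.2, -38.0, 0.2] rows 4.0 5.0
```

carry_out --rows '[[[3,0,-3],[0,0,0],1],[[6,0,-5],[0,-8,0],1],[[9,-0.1,-7],[0,-16,0],1],[[12,-0.2,-8],[0.1,-24,0.1],1],[[14.1,-0.3,-9],[0.1,-32,0.1],1],[[14.1,-0.3,-9],[0.2,-38,0.2],1],[[14.1,-0.3,-9],[0.2,-38,0.2],1]]'

```text
clock: 26.9
tool_pos: [0.4465, -0.0941, 0.2009]
eef_rot: [0.703, 0.711, 0.001, -0.001]
contact_force: [0.0, -0.2, -2.6]
opening: 0.609
finger_force: 35.0
```

```bash
python3 - <<'E'
from kin import *
s=st(); print(np.round(s['q'],2)); X=np.load('X.npy'); q=np.array(s['q'])
for th,z in [(-20,.15),(-40,.13),(-52,.1),(-52,.054)]:
    Rt=tilt(0,th); e,q=ik(np.array([.446,-.1434,z])+Rt.apply([0,0,.019]),Rt,X,[q]); print(round(e,4),q.round(2))
goT([.446,-.1434,.12],0,-52);goT([.446,-.1434,.054],0,-52)
E
```

```text
26.9 [ 0.4465 -0.0941  0.2009] [[-0.011, 1.0, -0.001], [1.0, 0.011, 0.003], [0.003, -0.001, -1.0]] [ 0.  -0.2 -2.6] 0.6087759713027181 34.98979115160182
[-0.31  0.64  0.69  2.12 -0.72  0.62  0.91]
0.0 [-0.34  0.82  0.71  2.21 -0.75  0.23  0.9 ]
0.001 [-0.51  1.    0.83  2.23  0.35  0.07 -0.34]
0.0005 [-0.62  1.21  0.92  2.22  1.25  0.07 -1.38]
0.0001 [-0.52  1.21  0.69  2.21  1.64  0.25 -1.85]
shift [-6.46, -0.11, 9.24] turn [0.2, -52.2, 0.6] rows 3.0 7.0
shift [-6.48, -0.11, 15.84] turn [0.2, -52.2, 0.6] rows 4.0 7.0
```

carry_out --rows '[[[-2,0,3],[0,-8,0],1],[[-4,0,6],[0,-16,0],1],[[-6.5,-0.1,9.2],[0,-24,0.2],1],[[-6.5,-0.1,9.2],[0,-32,0.3],1],[[-6.5,-0.1,9.2],[0,-40,0.5],1],[[-6.5,-0.1,9.2],[0,-48,0.6],1],[[-6.5,-0.1,9.2],[0.2,-52.2,0.6],1],[[-6.5,-0.1,9.2],[0.2,-52.2,0.6],1],[[-6.5,-0.1,9.2],[0.2,-52.2,0.6],1],[[-6.5,-0.1,9.2],[0.2,-52.2,0.6],1]]'

```text
clock: 27.9
tool_pos: [0.4446, -0.1661, 0.1093]
eef_rot: [0.64, 0.631, -0.311, 0.308]
contact_force: [0.2, -0.1, -1.5]
opening: 0.61
finger_force: 35.0
```

```bash
python3 - <<'E'
from kin import *
s=st(); print(np.round(s['q'],2))
goT([.446,-.1434,.12],0,-52);goT([.446,-.1434,.059],0,-52)
E
```

```text
27.9 [ 0.4446 -0.1661  0.1093] [[0.011, 1.0, -0.01], [0.616, -0.014, -0.788], [-0.788, 0.002, -0.616]] [ 0.2 -0.1 -1.5] 0.6100716663118811 34.989235661923885
[-0.83  1.37  1.06  2.23 -0.89  0.22  0.62]
shift [0.56, 0.13, -0.55] turn [-0.5, -0.0, -0.6] rows 1.0 1.0
shift [5.36, 0.11, 3.21] turn [-0.5, -0.0, -0.6] rows 2.0 1.0
```

carry_out --rows '[[[1.3,0,1],[0,0,0],1],[[2.5,0,2],[0,0,0],1],[[2.5,0,2],[0,0,0],1],[[5,0,3.9],[0,0,0],1],[[5.5,0,4.3],[0,0,0],1],[[5.5,0,4.3],[0,0,0],1]]'

```text
clock: 28.5
tool_pos: [0.446, -0.167, 0.0432]
eef_rot: [0.639, 0.63, -0.311, 0.312]
contact_force: [0.4, 1.1, 8.1]
opening: 0.608
finger_force: 35.0
```

```bash
python3 - <<'E'
from kin import *
s=st(); print(np.round(s['q'],2)); w=snap('wrist'); b=snap('side')
u,v=proj(b,[.446,-.14,.06]).astype(int)
c=cv2.resize(b['image'][v-55:v+55,u-65:u+65,::-1],(450,380),interpolation=cv2.INTER_CUBIC)
cv2.imwrite('pics/m3.png',np.hstack([w['image'][4:384,90:440,::-1],c]))
E
```

```text
28.5 [ 0.446  -0.167   0.0432] [[0.013, 1.0, -0.005], [0.611, -0.011, -0.792], [-0.792, 0.007, -0.611]] [0.4 1.1 8.1] 0.608133896622611 34.99274766538292
[-0.8   1.46  0.92  2.19 -0.94  0.13  0.54]
```

View pics/m3.png

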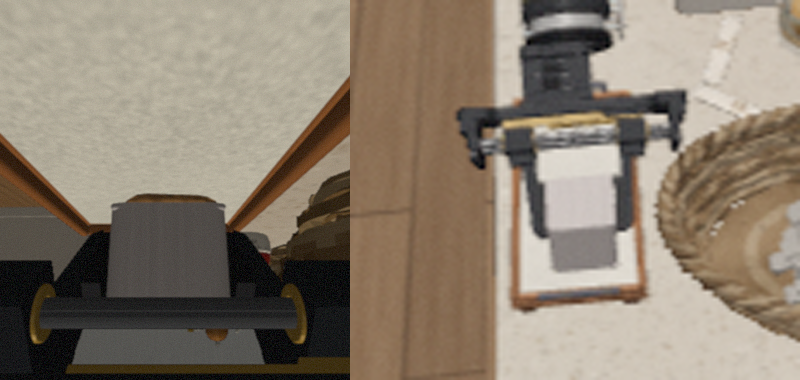

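The wrist view shows brown cake just past the tin's mouth at (165,198), so it has moved out. I'll rap again, then lift and look.

carry_out --rows '[[[-1.6,0,-1.3],[0,0,0],1],[[-2.4,0,-1.8],[0,0,0],1],[[-2.4,0,-1.8],[0,0,0],1],[[0,0,0],[0,0,0],1],[[0.2,0,0.1],[0,0,0],1],[[0.2,0,0.1],[0,0,0],1],[[-2,0,-1.6],[0,0,0],1],[[-4,0,-3.1],[0,0,0],1],[[-6.3,0,-5],[0,0,0],1],[[-7.9,0,-6.2],[0,0,0],1],[[-7.9,0,-6.2],[0,0,0],1]]'

```text
clock: 29.7
tool_pos: [0.4451, -0.1643, 0.1417]
eef_rot: [0.639, 0.631, -0.311, 0.31]
contact_force: [-1.4, 0.4, -1.3]
opening: 0.61
finger_force: 34.9
```

```bash
python3 - <<'E'
from kin import *
s=st(); print(np.round(s['q'],2)); w=snap('wrist'); b=snap('side')
u,v=proj(b,[.446,-.14,.06]).astype(int)
c=cv2.resize(b['image'][v-55:v+55,u-65:u+65,::-1],(450,380),interpolation=cv2.INTER_CUBIC)
cv2.imwrite('pics/m4.png',np.hstack([w['image'][4:384,90:440,::-1],c]))
E
```

```text
29.7 [ 0.4451 -0.1643  0.1417] [[0.01, 1.0, -0.006], [0.614, -0.011, -0.789], [-0.789, 0.004, -0.614]] [-1.4  0.4 -1.3] 0.6103129324899044 34.935253858566284
[-0.85  1.32  1.12  2.23 -0.81  0.25  0.59]
```

View pics/m4.png

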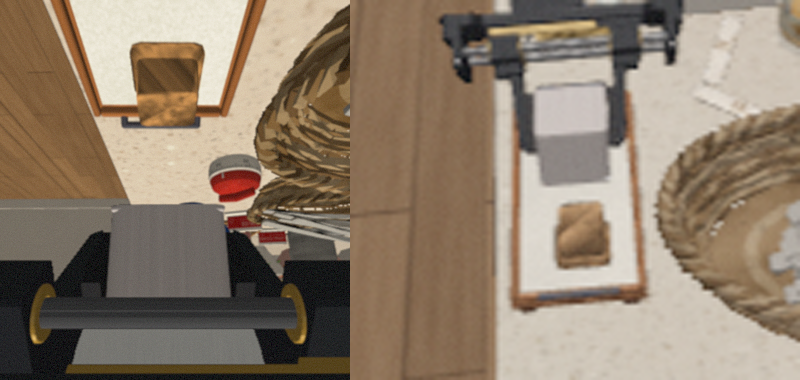

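The cake is out on the tray at (165,85) in the left half, and the tin is empty. I have used all 14 views, so from here I'll check with numbers only.

```bash
cat >> kin.py <<'E'
def cakepts(x,y,up=True):
    o={}
    for n,hw,z in (('crown',.0235,.02 if up else .056),('base',.019,.056 if up else .02)):
        o[n]=[[x+sx*hw,y+sy*hw,z] for sx,sy in ((-1,1),(1,1),(1,-1),(-1,-1))]
    return o
def brown(s,p,h=45):
    u,v=proj(s,p).astype(int); im=s['image']; hh=cv2.cvtColor(im,cv2.COLOR_RGB2HSV)
    m=((hh[...,0]>4)&(hh[...,0]<24)&(hh[...,1]>85)).astype('uint8'); k=np.zeros_like(m); k[max(0,v-h):v+h,max(0,u-h):u+h]=1; m=cv2.morphologyEx(m*k,2,np.ones((3,3)))
    n,l,stt,c=cv2.connectedComponentsWithStats(m); 
    return m,l,stt,c
E
python3 - <<'E'
from kin import *
w=snap('wrist')
for n,P in cakepts(.446,-.163).items(): print(n,[proj(w,p).round(0).tolist() for p in P])
m,l,s,c=brown(w,[.446,-.163,.04],60); print(s[1:].tolist())
k=1+np.argmax(s[1:,4]); 
for row in range(s[k,1],s[k,1]+s[k,3],6):
    xs=np.where(l[row]==k)[0]; g=cv2.cvtColor(w['image'],cv2.COLOR_RGB2GRAY)[row,xs.min():xs.max():8]; print(row,xs.min(),xs.max(),g.tolist())
E
```

```text
crown [[220.0, 46.0], [298.0, 46.0], [291.0, 96.0], [228.0, 97.0]]
base [[226.0, 101.0], [292.0, 100.0], [287.0, 135.0], [232.0, 135.0]]
[[198, 52, 120, 83, 6157]]
52 229 285 [105, 106, 88, 109, 113, 107, 116]
58 223 294 [70, 126, 127, 137, 140, 132, 119, 121, 122]
64 222 295 [78, 120, 145, 148, 129, 126, 114, 145, 95, 86]
70 223 294 [79, 60, 78, 79, 76, 57, 68, 84, 75]
76 224 293 [76, 66, 85, 79, 84, 72, 58, 82, 76]
82 224 292 [96, 69, 61, 89, 81, 75, 66, 58, 84]
88 225 291 [83, 76, 62, 82, 85, 84, 73, 60, 92]
94 226 289 [85, 78, 68, 63, 87, 77, 75, 65]
100 228 317 [114, 71, 73, 74, 88, 87, 86, 97, 233, 227, 230, 94]
106 228 317 [167, 151, 150, 143, 133, 147, 135, 161, 233, 228, 233, 59]
112 227 317 [184, 122, 118, 139, 113, 127, 153, 132, 222, 226, 230, 81]
118 198 317 [65, 60, 65, 64, 99, 108, 112, 111, 125, 146, 115, 97, 57, 61, 63]
124 198 317 [157, 159, 80, 156, 116, 74, 119, 134, 125, 97, 120, 84, 128, 122, 155]
130 231 285 [63, 158, 161, 121, 103, 89, 75]
```

The cake mask matches a base-up cake: widths are 72 px near and 54 px far, and the side face meets the top at row 101 as predicted. Next I'll put the empty tin on the rack's right end.

```bash
python3 - <<'E'
from kin import *
s=r.get_state(); X=np.load('X.npy'); q=np.array(s['q'])
for y,z in [(0,.19),(.137,.19),(.137,.074)]:
    Rt=tilt(-4.5,-52); e,q=ik(np.array([.453,y,z])+Rt.apply([0,0,.019]),Rt,X,[q]); print(round(e,4),q.round(2))
goT([.446,-.15,.20],0,-52);goT([.453,.137,.20],-4.5,-52)
E
```

```text
0.0 [-1.02  1.31  1.4   2.11 -0.62  0.63  0.46]
0.0 [-1.24  1.38  1.47  1.94 -0.56  0.98  0.25]
0.0 [-1.22  1.53  1.32  1.95 -0.72  0.88  0.2 ]
shift [-4.01, 0.13, -2.98] turn [-0.5, 0.1, -0.3] rows 1.0 1.0
shift [13.64, 0.44, -25.62] turn [3.1, 0.1, 2.5] rows 6.0 1.0
```

carry_out --rows '[[[-4,0.1,-3],[0,0,0],1],[[0,0.1,-9],[0,0,0],1],[[4,0.2,-14],[1,0,1],1],[[8,0.3,-18],[2,0,2],1],[[11,0.4,-22],[3,0,2.5],1],[[13.6,0.4,-25.6],[3,0,2.5],1],[[13.6,0.4,-25.6],[3,0,2.5],1],[[13.6,0.4,-25.6],[3,0,2.5],1]]'

```text
clock: 30.65
tool_pos: [0.4535, 0.1265, 0.1867]
eef_rot: [0.656, 0.614, -0.32, 0.3]
contact_force: [0.7, -0.4, -1.0]
opening: 0.61
finger_force: 34.9
```

```bash
python3 - <<'E'
from kin import *
s=st(); print(np.round(s['q'],2)); goT([.453,.137,.12],-4.5,-52); goT([.453,.137,.075],-4.5,-52); 
E
```

```text
30.65 [0.4535 0.1265 0.1867] [[0.041, 0.998, -0.052], [0.613, -0.066, -0.787], [-0.789, 0.001, -0.615]] [ 0.7 -0.4 -1. ] 0.6098973682462624 34.935939501738176
[-1.31  1.46  1.45  1.78 -0.57  1.18  0.12]
shift [5.91, -0.15, 5.18] turn [0.6, 0.1, 0.4] rows 2.0 1.0
shift [9.45, -0.15, 7.94] turn [0.6, 0.1, 0.4] rows 3.0 1.0
```

carry_out --rows '[[[3,-0.1,2.6],[0.5,0,0.3],1],[[5.9,-0.1,5.2],[0.6,0,0.4],1],[[7.5,-0.1,6.4],[0.6,0,0.4],1],[[8.7,-0.1,7.3],[0.6,0,0.4],1],[[9.5,-0.1,7.9],[0.6,0,0.4],1],[[9.5,-0.1,7.9],[0.6,0,0.4],1]]'

```text
clock: 31.25
tool_pos: [0.4508, 0.1172, 0.0652]
eef_rot: [0.663, 0.606, -0.324, 0.297]
contact_force: [-0.2, 0.9, -0.8]
opening: 0.611
finger_force: 34.9
```

```bash
python3 - <<'E'
from kin import *
s=st(); print(np.round(s['q'],2)); goT([.453,.137,.075],-4.5,-52)
E
```

```text
31.25 [0.4508 0.1172 0.0652] [[0.056, 0.996, -0.07], [0.611, -0.09, -0.787], [-0.79, 0.002, -0.614]] [-0.2  0.9 -0.8] 0.6106663450555608 34.93547028629109
[-1.29  1.62  1.32  1.78 -0.73  1.1   0.06]
shift [0.45, 0.06, -0.27] turn [-0.5, 0.2, -0.5] rows 1.0 1.0
```

carry_out --rows '[[[0.3,0,-0.4],[0,0,0],1],[[0.5,0,-0.25],[0,0,0],1],[[0.65,0,-0.1],[0,0,0],1],[[0.65,0,-0.1],[0,0,0],1]]'

```text
clock: 31.65
tool_pos: [0.4512, 0.1223, 0.0612]
eef_rot: [0.664, 0.606, -0.323, 0.297]
contact_force: [-0.1, -0.5, -1.1]
opening: 0.61
finger_force: 34.9
```

carry_out --rows '[[[0,0,0],[0,0,0],0.25],[[0,0,0],[0,0,0],0.25],[[0,0,0],[0,0,0],0.25],[[0,0,-3],[0,0,0],0.25],[[0,0,-6],[0,0,0],0.25],[[0,0,-10],[0,0,0],0.25],[[0,0,-14],[0,0,0],0.2],[[0,0,-14],[0,0,0],0.2]]'

```text
clock: 32.45
tool_pos: [0.4635, 0.2363, 0.1504]
eef_rot: [0.662, 0.608, -0.32, 0.299]
contact_force: [0.1, 0.4, -0.4]
opening: 0.8
finger_force: 0.0
```

```bash
python3 - <<'E'
from kin import *
s=st(); print(np.round(s['q'],2)); w=snap('wrist'); b=snap('side')
h=cv2.cvtColor(b['image'],cv2.COLOR_RGB2HSV)
for p in ([.446,.268,.079],[.452,.125,.09]): print('exp px',proj(b,p),proj(w,p))
m,l,st_,c=brown(b,[.446,.268,.079],22); print(st_[1:].tolist(),c[1:].tolist(),[ray(b,*x,.079).round(3).tolist() for x in c[1:]])
goT([.45,.20,.22],0,0)
E
```

```text
32.45 [0.4635 0.2363 0.1504] [[0.056, 0.997, -0.06], [0.614, -0.082, -0.785], [-0.787, 0.008, -0.617]] [ 0.1  0.4 -0.4] 0.799599110260546 0.0
[-1.35  1.52  1.42  1.51 -0.59  1.42 -0.09]
exp px [219.57366448 176.62409585] [218.11618755 106.48343139]
exp px [222.81008717 198.54606636] [254.57193676 207.094866  ]
[[197, 158, 4, 40, 160], [214, 174, 12, 4, 41]] [[198.5, 177.5], [219.3170731707317, 175.390243902439]] [[0.37, 0.273, 0.079], [0.445, 0.276, 0.079]]
shift [-6.28, -0.8, -0.68] turn [-2.2, 52.0, -4.8] rows 2.0 7.0
```

```bash
python3 - <<'E'
from kin import *
go([.45,.17,.30],tilt(0,0))
E
```

```text
shift [-15.93, -0.51, -4.41] turn [-2.2, 52.0, -4.8] rows 4.0 7.0
```

carry_out --rows '[[[-4,-0.1,-4],[0,8,0],0.2],[[-8,-0.2,-5],[-0.5,16,-1],0.2],[[-12,-0.4,-5],[-1,24,-2],0.2],[[-15.9,-0.5,-4.4],[-1.5,32,-3],0.2],[[-15.9,-0.5,-4.4],[-1.8,40,-4],0.2],[[-15.9,-0.5,-4.4],[-2,48,-4.5],0.2],[[-15.9,-0.5,-4.4],[-2.2,52,-4.8],0],[[-15.9,-0.5,-4.4],[-2.2,52,-4.8],0],[[-15.9,-0.5,-4.4],[-2.2,52,-4.8],0]]'

```text
clock: 33.45
tool_pos: [0.449, 0.1698, 0.2986]
eef_rot: [0.708, 0.706, -0.002, 0.0]
contact_force: [0.2, 0.7, -0.0]
opening: 0.999
finger_force: 0.0
```

```bash
cat >> kin.py <<'E'
def greyrect(w,x0,x1,y0,y1,z):
    # grey (low-saturation, mid) blobs inside a world window at height z
    c=[proj(w,[x,y,z]) for x in (x0,x1) for y in (y0,y1)]; c=np.array(c); k=np.zeros(w['image'].shape[:2],'uint8')
    a=c.min(0).astype(int).clip(0);b=c.max(0).astype(int); k[a[1]:b[1],a[0]:b[0]]=1
    h=cv2.cvtColor(w['image'],cv2.COLOR_RGB2HSV); m=((h[...,1]<40)&(h[...,2]<190)).astype('uint8')*k
    return m
E
python3 - <<'E'
from kin import *
s=st(); w=snap('wrist','w20.png'); print(np.round(s['q'],2))
m,l,q,c=brown(w,[.446,.268,.079],30); k=1+np.argmax(q[1:,4]); cs,_=cv2.findContours((l==k).astype('uint8'),0,2); b=cv2.minAreaRect(cs[0]); P=np.array([ray(w,*p,.079) for p in cv2.boxPoints(b)]); print('cake1',q[k],P.mean(0).round(4),P[:,:2].round(3).tolist())
m,l,q,c=brown(w,[.44,.39,.079],30); print('tin0',q[1:].tolist())
h=cv2.cvtColor(w['image'],cv2.COLOR_RGB2HSV)
u,v=proj(w,[.452,.125,.092]).astype(int); print(u,v); print('hsv col',[h[y,u].tolist() for y in range(v-60,min(384,v+40),6)]); print('hsv row',[h[v,x].tolist() for x in range(u-45,u+46,6)])
for y in (.098,.125,.152): print(y,proj(w,[.452,y,.092]))
E
```

```text
33.45 [0.449  0.1698 0.2986] [[0.003, 1.0, -0.003], [1.0, -0.003, -0.003], [-0.003, -0.003, -1.0]] [ 0.2  0.7 -0. ] 0.9994969273029115 0.0
[-1.14  0.76  1.3   1.94 -0.82  1.13  0.51]
cake1 [ 235   51   43   46 1709] [0.4466 0.2733 0.079 ] [[0.42, 0.253], [0.426, 0.298], [0.472, 0.294], [0.468, 0.248]]
tin0 [[235, 51, 43, 46, 1709], [221, 249, 14, 53, 310], [223, 332, 55, 33, 1016]]
260 201
hsv col [[42, 8, 153], [18, 54, 192], [18, 59, 185], [24, 28, 146], [18, 54, 192], [19, 41, 117], [18, 31, 81], [107, 17, 206], [113, 10, 205], [110, 11, 202], [90, 7, 195], [105, 5, 192], [75, 8, 198], [60, 5, 195], [19, 55, 194], [16, 54, 195], [19, 56, 192]]
hsv row [[19, 51, 196], [18, 57, 187], [22, 31, 148], [19, 53, 173], [94, 11, 183], [105, 10, 200], [109, 10, 200], [95, 8, 198], [101, 10, 195], [102, 6, 200], [100, 8, 191], [90, 5, 189], [23, 37, 150], [33, 16, 156], [18, 55, 191], [18, 50, 188]]
0.098 [260.32047523 221.55531014]
0.125 [260.2932161  201.52181929]
0.152 [260.26471073 180.57242893]
```

```bash
python3 - <<'E'
from kin import *
s=r.get_state(); X=np.load('X.npy'); q=np.array(s['q']); G=[.4465,.2605,.076]
for bk in (.12,0):
    Rt=tilt(-4.5,38); e,q=ik(np.array(G)+Rt.apply([0,0,.019-bk]),Rt,X,[q]); print(round(e,4),q.round(2))
goT(G,-4.5,38,.1)
E
```

```text
0.0229 [ 0.25  0.81 -0.82  2.24 -0.97  0.07  0.57]
0.1404 [ 0.03  0.98 -0.69  2.1  -0.97  0.07  0.57]
shift [4.09, -0.64, 15.84] turn [-1.6, 38.2, 4.3] rows 4.0 5.0
```

```bash
python3 - <<'E'
from kin import *
s=r.get_state(); X=np.load('X.npy'); q=np.array(s['q']); G=[.4465,.2805,.076]
for nm,g,yaw,th,bk in [('pre',G,-4.5,-38,.1),('grasp',G,-4.5,-38,0),('lift',[.4465,.2,.2],-4.5,-20,0),('mid',[.446,-.05,.22],0,0,0),('m2',[.446,-.06,.15],0,30,0),('lay',[.446,-.07,.057],0,52,0),('back',[.446,-.06,.057],0,52,.12),('mid',[.446,-.05,.2],0,0,0),('re',[.446,-.05,.056],0,-38,.1),('re',[.446,-.05,.056],0,-38,0),('mid',[.446,-.05,.2],0,0,0),('rap',[.446,-.06,.054],0,52,0),('rack',[.4465,.26,.074],-4.5,52,0)]:
    Rt=tilt(yaw,th); e,q=ik(np.array(g)+Rt.apply([0,0,.019-bk]),Rt,X,[q]); print(nm,round(e,4),q.round(2))
goT(G,-4.5,-38,.1)
E
```

```text
pre 0.0 [-1.38  1.36  1.38  1.6  -0.68  1.33 -0.05]
grasp 0.0 [-1.34  1.44  1.29  1.77 -0.8   1.12  0.05]
lift 0.0 [-1.23  1.09  1.31  1.97 -0.85  1.01  0.36]
mid 0.0 [-0.56  0.77  1.01  2.15 -0.97  0.79  1.09]
m2 0.0001 [ 0.21  0.73  0.06  2.16 -0.97  0.67  1.16]
lay 0.0 [ 0.57  1.04 -0.31  2.1  -0.97  0.69  1.31]
back 0.0 [ 0.63  0.9  -0.18  1.97 -0.77  0.97  1.15]
mid 0.0 [-0.25  0.61  0.42  2.17 -0.54  0.47  0.6 ]
re 0.0 [-0.9   1.07  0.98  2.19 -0.5   0.35  0.27]
re 0.0003 [-0.69  1.16  0.77  2.24 -0.76  0.07  0.51]
mid 0.0 [-0.36  0.65  0.6   2.17 -0.74  0.54  0.81]
rap 0.0 [ 0.58  1.05 -0.36  2.11 -0.97  0.64  1.3 ]
rack 0.1858 [ 0.24  1.17 -0.94  2.09 -0.97  0.07  0.75]
shift [16.03, 0.14, 15.8] turn [1.4, -37.8, 4.3] rows 5.0 5.0
```

carry_out --rows '[[[4,0,2],[0.3,-8,1],0],[[8,0,5],[0.6,-16,2],0],[[12,0.1,9],[0.9,-24,3],0],[[16,0.1,13],[1.2,-32,4],0],[[16,0.1,15.8],[1.4,-37.8,4.3],0],[[16,0.1,15.8],[1.4,-37.8,4.3],0],[[16,0.1,15.8],[1.4,-37.8,4.3],0]]'

```text
clock: 34.2
tool_pos: [0.4507, 0.3287, 0.1404]
eef_rot: [0.694, 0.642, -0.24, 0.223]
contact_force: [1.2, -0.8, 1.0]
opening: 0.999
finger_force: 0.0
```

```bash
python3 - <<'E'
from kin import *
s=st(); print(np.round(s['q'],2)); w=snap('wrist'); print(proj(w,[.4465,.2705,.079]))
m,l,q,c=brown(w,[.4465,.2705,.079],40)
for i in range(1,len(q)): 
    if q[i,4]>200: print(q[i].tolist(), ray(w,*c[i],.079).round(4))
goT([.4465,.2805,.076],-4.5,-38)
E
```

```text
34.2 [0.4507 0.3287 0.1404] [[0.061, 0.997, -0.046], [0.783, -0.077, -0.617], [-0.619, 0.002, -0.786]] [ 1.2 -0.8  1. ] 0.9989388742452792 0.0
[-1.38  1.4   1.33  1.44 -0.69  1.44 -0.18]
[257.60161937 209.07726676]
[231, 208, 55, 14, 675] [0.4461 0.2628 0.079 ]
shift [0.37, -0.18, 10.18] turn [0.2, -0.0, -0.3] rows 3.0 1.0
```

carry_out --rows '[[[0.3,-0.2,3.5],[0,0,0],0],[[0.4,-0.2,7],[0,0,0],0],[[0.4,-0.2,9.5],[0,0,0],0],[[0.4,-0.2,10.2],[0,0,0],0],[[0.4,-0.2,10.2],[0,0,0],0],[[0.4,-0.2,10.2],[0,0,0],1],[[0.4,-0.2,10.2],[0,0,0],1],[[0.4,-0.2,10.2],[0,0,0],1],[[0.4,-0.2,10.2],[0,0,0],1],[[0.4,-0.2,10.2],[0,0,0],1]]' --newtons 30

```text
clock: 35.25
tool_pos: [0.4449, 0.271, 0.0587]
eef_rot: [0.695, 0.642, -0.238, 0.221]
contact_force: [0.7, 0.6, 1.2]
opening: 0.608
finger_force: 30.0
```

```bash
python3 - <<'E'
from kin import *
s=st(); print(np.round(s['q'],2)); t=R.from_quat(s['eef_rot']).apply([0,0,1]); print('G',s['tool_pos']-.019*t)
goT([.45,.2,.22],-4.5,-38);goT([.446,-.03,.24],0,0)
E
```

```text
35.25 [0.4449 0.271  0.0587] [[0.063, 0.997, -0.046], [0.787, -0.078, -0.612], [-0.614, 0.002, -0.789]] [0.7 0.6 1.2] 0.6079914937209862 29.999042039271444
[-1.37  1.48  1.26  1.61 -0.79  1.24 -0.09]
G [0.44577506 0.28259353 0.07366467]
shift [-15.46, 1.09, -6.51] turn [0.1, -0.1, -0.0] rows 4.0 1.0
shift [-33.64, 2.48, 5.62] turn [-1.4, 37.9, -4.3] rows 7.0 5.0
```

carry_out --rows '[[[-2.5,0,-3],[0,0,0],1],[[-5,0,-6.3],[0,0,0],1],[[-8,0.4,-8],[0,3,0],1],[[-12,0.8,-7.5],[-0.3,8,-1],1],[[-16,1.1,-6],[-0.6,16,-2],1],[[-20,1.5,-3],[-0.9,24,-3],1],[[-24,1.8,0],[-1.2,32,-4],1],[[-28,2.1,2],[-1.4,38,-4.3],1],[[-31,2.3,4],[-1.4,38,-4.3],1],[[-33.6,2.5,5.6],[-1.4,38,-4.3],1],[[-33.6,2.5,5.6],[-1.4,38,-4.3],1],[[-33.6,2.5,5.6],[-1.4,38,-4.3],1]]'

```text
clock: 36.45
tool_pos: [0.4454, -0.0301, 0.2206]
eef_rot: [0.708, 0.706, 0.001, -0.001]
contact_force: [-0.3, 1.0, -1.3]
opening: 0.604
finger_force: 30.0
```

```bash
python3 - <<'E'
from kin import *
s=st(); print(np.round(s['q'],2))
goT([.446,-.065,.11],0,52);goT([.446,-.065,.059],0,52)
E
```

```text
36.45 [ 0.4454 -0.0301  0.2206] [[0.003, 1.0, -0.0], [1.0, -0.003, 0.003], [0.003, -0.0, -1.0]] [-0.3  1.  -1.3] 0.6043169694959242 29.998806479852647
[-0.62  0.73  1.04  2.13 -0.91  0.82  1.01]
shift [-2.02, 0.07, 12.23] turn [0.1, 51.8, -0.2] rows 3.0 7.0
shift [-2.04, 0.08, 17.33] turn [0.1, 51.8, -0.2] rows 4.0 7.0
```

carry_out --rows '[[[0,0,2],[0,8,0],1],[[0,0,4],[0,16,0],1],[[0,0,6],[0,24,0],1],[[0,0.1,8],[0,32,-0.1],1],[[0,0.1,10],[0,40,-0.1],1],[[0,0.1,12.2],[0.1,48,-0.2],1],[[0,0.1,12.2],[0.1,51.8,-0.2],1],[[0,0.1,12.2],[0.1,51.8,-0.2],1],[[0,0.1,12.2],[0.1,51.8,-0.2],1]]'

```text
clock: 37.35
tool_pos: [0.4465, -0.0306, 0.096]
eef_rot: [0.636, 0.635, 0.308, -0.311]
contact_force: [-0.1, 0.2, -1.3]
opening: 0.608
finger_force: 30.0
```

```bash
python3 - <<'E'
from kin import *
s=st(); print(np.round(s['q'],2))
goT([.446,-.045,.0595],0,52)
E
```

```text
37.35 [ 0.4465 -0.0306  0.096 ] [[0.002, 1.0, -0.003], [0.617, 0.001, 0.787], [0.787, -0.004, -0.617]] [-0.1  0.2 -1.3] 0.6076967494977175 29.998599404934794
[ 0.54  1.03 -0.1   1.97 -0.94  0.91  1.35]
shift [-3.76, -0.03, 3.02] turn [-0.1, 0.1, -0.1] rows 1.0 1.0
```

carry_out --rows '[[[-1.5,0,1.2],[0,0,0],1],[[-2.7,0,2.2],[0,0,0],1],[[-3.5,0,2.8],[0,0,0],1],[[-3.9,0,3.1],[0,0,0],1],[[-3.9,0,3.1],[0,0,0],1]]'

```text
clock: 37.85
tool_pos: [0.4468, -0.0285, 0.0488]
eef_rot: [0.635, 0.637, 0.309, -0.31]
contact_force: [0.2, -0.0, -1.8]
opening: 0.606
finger_force: 30.0
```

carry_out --rows '[[[-0.2,0,0.15],[0,0,0],1],[[-0.35,0,0.27],[0,0,0],1],[[-0.35,0,0.27],[0,0,0],1]]'

```text
clock: 38.15
tool_pos: [0.447, -0.0292, 0.0452]
eef_rot: [0.635, 0.637, 0.31, -0.31]
contact_force: [0.0, -1.2, 2.1]
opening: 0.614
finger_force: 30.0
```

```bash
python3 - <<'E'
from kin import *
s=st(); t=R.from_quat(s['eef_rot']).apply([0,0,1]); print('G',s['tool_pos']-.019*t)
E
```

```text
38.15 [ 0.447  -0.0292  0.0452] [[-0.002, 1.0, -0.001], [0.616, 0.002, 0.788], [0.788, 0.001, -0.616]] [ 0.  -1.2  2.1] 0.6143157811649447 29.99838526826352
G [ 0.4470703  -0.04418379  0.05686194]
```

carry_out --rows '[[[0,0,0],[0,0,0],0.25],[[0,0,0],[0,0,0],0.25],[[0,0,0],[0,0,0],0.25],[[0,0,-4],[0,0,0],0.25],[[0,0,-8],[0,0,0],0.2],[[0,0,-12],[0,0,0],0.1],[[4,0,-14],[0,-8,0],0]]'

```text
clock: 38.85
tool_pos: [0.4452, -0.1248, 0.1541]
eef_rot: [0.662, 0.651, 0.26, -0.264]
contact_force: [1.1, -0.3, 1.8]
opening: 0.957
finger_force: 0.0
```

```bash
python3 - <<'E'
from kin import *
s=st(); print(np.round(s['q'],2)); w=snap('wrist','w21.png')
goT([.447,-.03,.20],0,0); goT([.447,-.0285,.056],0,-38,.1)
for p in ([.42,-.01,.074],[.474,-.01,.074],[.42,-.062,.074],[.474,-.062,.074]): print(proj(w,p).round())
h=cv2.cvtColor(w['image'],cv2.COLOR_RGB2HSV)
u=int(proj(w,[.447,-.036,.074])[0]); print(u,[(y,h[y,u].tolist()) for y in range(60,300,8)])
E
```

```text
38.85 [ 0.4452 -0.1248  0.1541] [[0.017, 1.0, 0.0], [0.725, -0.013, 0.689], [0.689, -0.011, -0.725]] [ 1.1 -0.3  1.8] 0.9565168842868267 0.0
[ 0.57  0.87  0.03  1.88 -0.76  1.03  1.19]
shift [6.91, -0.22, 5.04] turn [0.5, -43.4, 0.3] rows 2.0 6.0
shift [6.44, -0.27, 13.02] turn [0.6, -81.4, 0.1] rows 3.0 10.0
[230. 155.]
[287. 154.]
[228. 205.]
[290. 204.]
258 [(60, [10, 27, 84]), (68, [10, 28, 83]), (76, [11, 23, 87]), (84, [17, 28, 81]), (92, [22, 30, 129]), (100, [18, 55, 154]), (108, [14, 45, 166]), (116, [19, 50, 164]), (124, [16, 56, 169]), (132, [18, 57, 165]), (140, [19, 54, 165]), (148, [18, 38, 121]), (156, [12, 29, 161]), (164, [18, 27, 160]), (172, [12, 31, 162]), (180, [14, 27, 159]), (188, [16, 27, 161]), (196, [15, 25, 162]), (204, [16, 59, 99]), (212, [9, 31, 154]), (220, [19, 26, 156]), (228, [20, 32, 184]), (236, [25, 32, 178]), (244, [23, 34, 180]), (252, [20, 36, 184]), (260, [23, 32, 182]), (268, [22, 36, 182]), (276, [20, 35, 183]), (284, [21, 34, 181]), (292, [21, 35, 188])]
```

carry_out --rows '[[[3,0,-1],[0,-8,0],0.2],[[6,-0.1,-0.5],[0,-16,0],0.2],[[7,-0.1,1],[0.1,-24,0],0.2],[[7.5,-0.2,3],[0.2,-32,0],0.2],[[8,-0.2,5],[0.3,-40,0.1],0.2],[[8.5,-0.2,7],[0.4,-48,0.1],0.2],[[8.5,-0.2,8],[0.4,-56,0.1],0.2],[[8,-0.2,9.5],[0.5,-64,0.1],0.2],[[7.5,-0.3,11],[0.5,-72,0.1],0.2],[[7,-0.3,12],[0.6,-80,0.1],0.2],[[6.6,-0.3,13],[0.6,-81.4,0.1],0.2],[[6.6,-0.3,13],[0.6,-81.4,0.1],0.2]]'

```text
clock: 40.1
tool_pos: [0.4427, 0.0258, 0.1116]
eef_rot: [0.664, 0.674, -0.232, 0.224]
contact_force: [0.2, -0.1, 1.3]
opening: 0.802
finger_force: 0.0
```

```bash
python3 - <<'E'
from kin import *
s=st(); print(np.round(s['q'],2)); goT([.447,-.0265,.056],0,-38)
E
```

```text
40.1 [0.4427 0.0258 0.1116] [[-0.016, 1.0, -0.006], [0.792, 0.009, -0.611], [-0.611, -0.015, -0.792]] [ 0.2 -0.1  1.3] 0.801662191635112 0.0
[-1.04  1.12  0.9   2.1  -0.41  0.49  0.01]
shift [-0.76, 0.47, 9.49] turn [-0.4, -0.3, 0.9] rows 2.0 1.0
```

carry_out --rows '[[[-0.8,0.5,2],[-0.4,0,0.9],0.2],[[-0.8,0.5,4],[-0.4,0,0.9],0.2],[[-0.8,0.5,7],[-0.4,0,0.9],0.2],[[-0.8,0.5,9.4],[-0.4,0,0.9],0.2],[[-0.8,0.5,9.4],[-0.4,0,0.9],0.2],[[-0.8,0.5,9.4],[-0.4,0,0.9],0.2],[[-0.8,0.5,9.4],[-0.4,0,0.9],1],[[-0.8,0.5,9.4],[-0.4,0,0.9],1],[[-0.8,0.5,9.4],[-0.4,0,0.9],1],[[-0.8,0.5,9.4],[-0.4,0,0.9],1]]' --newtons 35

```text
clock: 41.1
tool_pos: [0.4483, -0.04, 0.0454]
eef_rot: [0.672, 0.667, -0.226, 0.229]
contact_force: [-1.2, 4.0, 7.2]
opening: 0.61
finger_force: 35.0
```

```bash
python3 - <<'E'
from kin import *
s=st(); print(np.round(s['q'],2)); t=R.from_quat(s['eef_rot']).apply([0,0,1]); print('G',s['tool_pos']-.019*t); goT([.446,-.03,.22],0,0)
E
```

```text
41.1 [ 0.4483 -0.04    0.0454] [[0.008, 1.0, 0.001], [0.794, -0.006, -0.608], [-0.608, 0.006, -0.794]] [-1.2  4.   7.2] 0.6101811350462698 34.98543086461723
[-0.86  1.2   0.76  2.17 -0.47  0.23  0.05]
G [ 0.44830489 -0.02847838  0.06050608]
shift [-8.67, -0.14, -12.96] turn [0.2, 37.5, -0.4] rows 4.0 5.0
```

carry_out --rows '[[[-2,0,-2.6],[0,0,0],1],[[-4,0,-5.2],[0,0,0],1],[[-6,-0.1,-8],[0,8,0],1],[[-7.5,-0.1,-10.5],[0,16,-0.1],1],[[-8.7,-0.1,-13],[0.1,24,-0.2],1],[[-8.7,-0.1,-13],[0.1,32,-0.3],1],[[-8.7,-0.1,-13],[0.2,37.5,-0.4],1],[[-8.7,-0.1,-13],[0.2,37.5,-0.4],1]]'

```text
clock: 41.9
tool_pos: [0.4463, -0.0352, 0.2022]
eef_rot: [0.711, 0.703, 0.001, 0.001]
contact_force: [-0.5, -0.9, -2.8]
opening: 0.612
finger_force: 35.0
```

```bash
python3 - <<'E'
from kin import *
s=st(); print(np.round(s['q'],2)); goT([.446,-.0485,.094],0,52)
E
```

```text
41.9 [ 0.4463 -0.0352  0.2022] [[0.011, 1.0, 0.003], [1.0, -0.011, 0.001], [0.001, 0.003, -1.0]] [-0.5 -0.9 -2.8] 0.6117885585005227 34.97769626788795
[-0.31  0.57  0.45  2.14 -0.49  0.52  0.5 ]
shift [0.16, -0.07, 11.99] turn [0.5, 52.0, -0.5] rows 3.0 7.0
```

carry_out --rows '[[[0.2,0,2],[0,8,0],1],[[0.2,0,4],[0,16,0],1],[[0.2,0,6],[0.1,24,-0.1],1],[[0.2,0,8],[0.2,32,-0.2],1],[[0.2,0,10],[0.3,40,-0.3],1],[[0.2,-0.1,12],[0.4,48,-0.5],1],[[0.2,-0.1,12],[0.5,52,-0.5],1],[[0.2,-0.1,12],[0.5,52,-0.5],1],[[0.2,-0.1,12],[0.5,52,-0.5],1],[[0.2,-0.1,12],[0.5,52,-0.5],1]]'

```text
clock: 42.9
tool_pos: [0.4453, -0.0263, 0.0815]
eef_rot: [0.632, 0.64, 0.306, -0.313]
contact_force: [0.1, -0.3, -0.7]
opening: 0.609
finger_force: 35.0
```

```bash
python3 - <<'E'
from kin import *
s=st(); print(np.round(s['q'],2)); t=R.from_quat(s['eef_rot']).apply([0,0,1]); print('G',s['tool_pos']-.019*t); goT([.446,-.0485,.054],0,52)
E
```

```text
42.9 [ 0.4453 -0.0263  0.0815] [[-0.006, 1.0, -0.014], [0.617, 0.015, 0.787], [0.787, -0.004, -0.617]] [ 0.1 -0.3 -0.7] 0.609392785835668 34.97839970514178
[ 0.63  1.06 -0.26  1.96 -0.83  0.8   1.25]
G [ 0.44552929 -0.04128831  0.09324423]
shift [-3.53, 0.08, 1.85] turn [-0.8, 0.1, 0.4] rows 1.0 1.0
```

carry_out --rows '[[[-2.7,0,2.1],[0,0,0],1],[[-3.3,0,2.6],[0,0,0],1],[[-3.3,0,2.6],[0,0,0],1],[[-1.6,0,1.2],[0,0,0],1],[[-0.8,0,0.6],[0,0,0],1],[[-0.8,0,0.6],[0,0,0],1],[[-3.1,0,2.4],[0,0,0],1],[[-3.3,0,2.6],[0,0,0],1],[[-3.3,0,2.6],[0,0,0],1]]'

```text
clock: 43.8
tool_pos: [0.4468, -0.0275, 0.0413]
eef_rot: [0.632, 0.638, 0.31, -0.313]
contact_force: [2.2, -6.0, 16.0]
opening: 0.607
finger_force: 35.0
```

```bash
python3 - <<'E'
from kin import *
s=st(); goT([.446,-.045,.15],0,52)
E
```

```text
43.8 [ 0.4468 -0.0275  0.0413] [[-0.005, 1.0, -0.008], [0.612, 0.009, 0.791], [0.791, -0.001, -0.612]] [ 2.2 -6.  16. ] 0.6066596999299363 34.98941771686077
shift [7.52, -0.09, -6.13] turn [-0.4, -0.3, 0.3] rows 2.0 1.0
```

carry_out --rows '[[[1.2,0,-0.9],[0,0,0],1],[[2.8,0,-2.1],[0,0,0],1],[[4.7,0,-3.6],[0,0,0],1],[[6.5,0,-5],[0,0,0],1],[[7.9,0,-6.1],[0,0,0],1],[[7.9,0,-6.1],[0,0,0],1]]'

```text
clock: 44.4
tool_pos: [0.446, -0.0278, 0.1402]
eef_rot: [0.633, 0.639, 0.307, -0.311]
contact_force: [0.4, -0.4, -1.9]
opening: 0.608
finger_force: 35.0
```

```bash
python3 - <<'E'
from kin import *
s=st(); w=snap('wrist','w22.png'); b=snap('side')
for nm,im in (('w',w),('s',b)):
  for y in (-.028,-.163):
    P=cakepts(.446,y); print(nm,y,[proj(im,p).round().tolist() for p in P['crown']],[proj(im,p).round().tolist() for p in P['base']])
    m,l,q,c=brown(im,[.446,y,.04],45 if nm=='w' else 13); print('   ',[x for x in q[1:].tolist() if x[4]>60])
k=cv2.cvtColor(w['image'],cv2.COLOR_RGB2HSV); u,v=proj(w,[.446,-.028,.056]).astype(int)
print(u,v,[(y,k[y,u].tolist()) for y in range(max(0,v-40),v+60,5)])
E
```

```text
44.4 [ 0.446  -0.0278  0.1402] [[-0.006, 1.0, -0.009], [0.618, 0.011, 0.786], [0.786, -0.001, -0.618]] [ 0.4 -0.4 -1.9] 0.6077384552083961 34.98639444820583
w -0.028 [[232.0, 280.0], [283.0, 280.0], [285.0, 336.0], [228.0, 336.0]] [[234.0, 271.0], [281.0, 271.0], [282.0, 321.0], [231.0, 321.0]]
    [[227, 332, 56, 13, 720]]
w -0.163 [[220.0, 479.0], [290.0, 480.0], [294.0, 591.0], [214.0, 589.0]] [[221.0, 505.0], [288.0, 506.0], [292.0, 616.0], [215.0, 614.0]]
    []
s -0.028 [[217.0, 242.0], [232.0, 241.0], [233.0, 251.0], [217.0, 253.0]] [[217.0, 234.0], [230.0, 233.0], [230.0, 242.0], [218.0, 243.0]]
    [[220, 245, 11, 9, 79]]
s -0.163 [[218.0, 275.0], [235.0, 273.0], [236.0, 286.0], [219.0, 287.0]] [[219.0, 267.0], [232.0, 266.0], [233.0, 276.0], [220.0, 278.0]]
    [[220, 268, 15, 19, 244]]
256 295 [(255, [12, 30, 145]), (260, [9, 23, 143]), (265, [18, 22, 142]), (270, [12, 32, 144]), (275, [8, 31, 148]), (280, [14, 23, 143]), (285, [15, 25, 143]), (290, [11, 33, 146]), (295, [10, 26, 148]), (300, [9, 25, 141]), (305, [66, 22, 58]), (310, [113, 14, 71]), (315, [150, 8, 66]), (320, [10, 11, 69]), (325, [5, 22, 69]), (330, [130, 13, 58]), (335, [16, 167, 116]), (340, [15, 158, 66]), (345, [17, 147, 97]), (350, [17, 43, 155])]
```

carry_out --rows '[[[3.5,0,-2.7],[0,0,0],1],[[7,0,-5.4],[0,0,0],1],[[7.9,0,-6.2],[0,0,0],1],[[7.9,0,-6.2],[0,0,0],1]]'

```text
clock: 44.9
tool_pos: [0.4463, -0.0285, 0.2391]
eef_rot: [0.633, 0.639, 0.307, -0.312]
contact_force: [-0.0, 0.5, -1.7]
opening: 0.609
finger_force: 35.0
```

```bash
python3 - <<'E'
from kin import *
s=st(); w=snap('wrist','w22.png'); b=snap('side'); f=[]
for i in range(8): r.snapshot('side'); f.append(r.get_state()['contact_force'][2])
print('Fz',np.mean(f))
for nm,im in (('w',w),('s',b)):
  for y in (-.028,-.163):
    m,l,q,c=brown(im,[.446,y,.04],60 if nm=='w' else 16); print(nm,y,proj(im,[.446,y,.04]),[x for x in q[1:].tolist() if x[4]>30])
m,l,q,c=brown(b,[.446,-.028,.04],18)
for y in range(225,260,2): 
    xs=np.where(m[y,205:245])[0]; print(y,(xs.min()+205,xs.max()+205) if len(xs) else None, end=' ')
E
```

```text
44.9 [ 0.4463 -0.0285  0.2391] [[-0.005, 1.0, -0.009], [0.617, 0.01, 0.787], [0.787, -0.002, -0.617]] [-0.   0.5 -1.7] 0.6089635631169948 34.98631008435041
Fz -1.0472672366724631
w -0.028 [257.18841932 323.95153338] [[197, 332, 120, 46, 1643], [235, 332, 41, 29, 1161]]
w -0.163 [255.58620422 495.58228677] []
s -0.028 [224.20235117 241.89980657] [[210, 236, 21, 19, 246]]
s -0.163 [226.48389251 275.45696012] [[220, 268, 15, 18, 244]]
225 None 227 None 229 None 231 None 233 None 235 None 237 (np.int64(210), np.int64(230)) 239 (np.int64(210), np.int64(228)) 241 (np.int64(219), np.int64(228)) 243 (np.int64(219), np.int64(229)) 245 (np.int64(218), np.int64(230)) 247 (np.int64(218), np.int64(230)) 249 (np.int64(218), np.int64(230)) 251 (np.int64(218), np.int64(230)) 253 (np.int64(218), np.int64(230)) 255 None 257 None 259 None
```

The side mask shows the second cake at x 218–230, rows 236–254. It is wider at the bottom, so it is base up. The tin now weighs 1.05 N, so it is empty, and I'll lay it on its side in its old place on the rack.

```bash
python3 - <<'E'
from kin import *
goT([.446,.06,.27],0,0)
E
```

```text
shift [6.4, 0.11, 6.17] turn [-0.5, -52.0, 0.4] rows 2.0 7.0
```

carry_out --rows '[[[2,0,0],[0,-8,0],1],[[3,0,1],[-0.1,-16,0.1],1],[[4,0,2],[-0.2,-24,0.2],1],[[5,0.1,3],[-0.3,-32,0.2],1],[[6,0.1,4.5],[-0.4,-40,0.3],1],[[6.4,0.1,6.2],[-0.5,-48,0.4],1],[[6.4,0.1,6.2],[-0.5,-52,0.4],1],[[6.4,0.1,6.2],[-0.5,-52,0.4],1]]'

```text
clock: 46.2
tool_pos: [0.445, 0.0678, 0.2508]
eef_rot: [0.701, 0.713, 0.0, -0.0]
contact_force: [0.7, 1.0, -1.3]
opening: 0.607
finger_force: 35.0
```

```bash
python3 - <<'E'
from kin import *
s=st();print(np.round(s['q'],2)); goT([.4465,.2785,.18],-4.5,-38)
E
```

```text
46.2 [0.445  0.0678 0.2508] [[-0.016, 1.0, -0.0], [1.0, 0.016, 0.001], [0.001, -0.0, -1.0]] [ 0.7  1.  -1.3] 0.6073871797204119 34.98680081684142
[-0.44  0.46  0.28  2.07 -0.21  0.64 -0.01]
shift [19.89, 0.38, 8.59] turn [1.8, -38.0, 5.2] rows 5.0 5.0
```

carry_out --rows '[[[4,0.1,1.5],[0.4,-8,1],1],[[8,0.2,3],[0.8,-16,2],1],[[12,0.3,5],[1.2,-24,3],1],[[16,0.4,7],[1.6,-32,4],1],[[19.9,0.4,8.6],[1.8,-38,5.2],1],[[19.9,0.4,8.6],[1.8,-38,5.2],1],[[19.9,0.4,8.6],[1.8,-38,5.2],1]]'

```text
clock: 46.9
tool_pos: [0.4492, 0.2595, 0.161]
eef_rot: [0.697, 0.637, -0.244, 0.219]
contact_force: [0.1, -1.2, 0.3]
opening: 0.608
finger_force: 35.0
```

```bash
python3 - <<'E'
from kin import *
s=st();print(np.round(s['q'],2)); goT([.4465,.2785,.081],-4.5,-38)
b=snap('side'); a=snap('top')
# is tin0 where it was? colour profile along expected place
for p in ([.441,.391,.092],): print(proj(b,p),proj(a,p))
old=cv2.cvtColor(cv2.imread('pics/t0.png'),cv2.COLOR_BGR2GRAY).astype(int); d=abs(old-cv2.cvtColor(a['image'],cv2.COLOR_RGB2GRAY))>40; u,v=proj(a,[.441,.391,.092]).astype(int); print(d[v-15:v+15,u-15:u+15].sum())
E
```

```text
46.9 [0.4492 0.2595 0.161 ] [[0.068, 0.996, -0.061], [0.782, -0.091, -0.616], [-0.619, -0.005, -0.785]] [ 0.1 -1.2  0.3] 0.6079835933394019 34.985679597593844
[-1.14  1.    0.59  1.59 -0.02  1.14 -0.74]
shift [6.43, -0.37, 7.03] turn [-0.7, 0.3, -0.4] rows 2.0 1.0
[216.77709438 155.52366587] [176.72067233 223.20164622]
571
```

carry_out --rows '[[[2.2,-0.2,2.4],[-0.7,0.3,-0.4],1],[[4.2,-0.4,4.6],[-0.7,0.3,-0.4],1],[[5.6,-0.4,6.1],[-0.7,0.3,-0.4],1],[[6.3,-0.4,6.9],[-0.7,0.3,-0.4],1],[[6.5,-0.4,7.1],[-0.7,0.3,-0.4],1],[[6.5,-0.4,7.1],[-0.7,0.3,-0.4],1]]'

```text
clock: 47.6
tool_pos: [0.4471, 0.2602, 0.0755]
eef_rot: [0.699, 0.637, -0.239, 0.222]
contact_force: [-2.6, -5.3, 11.9]
opening: 0.607
finger_force: 35.0
```

```bash
python3 - <<'E'
from kin import *
s=st();print(np.round(s['q'],2)); goT([.4465,.2785,.080],-4.5,-38)
E
```

```text
47.6 [0.4471 0.2602 0.0755] [[0.075, 0.996, -0.052], [0.783, -0.091, -0.615], [-0.617, 0.006, -0.787]] [-2.6 -5.3 11.9] 0.6073366728152287 35.00279488507658
[-1.13  1.12  0.55  1.62 -0.06  1.   -0.78]
shift [1.16, -0.22, 0.43] turn [-0.2, 0.1, -0.8] rows 1.0 1.0
```

carry_out --rows '[[[-2,0,-2.5],[0,0,0],1],[[-4.5,0,-5.8],[0,0,0],1],[[-7.4,0,-9.4],[0,0,0],1],[[-7.4,0,-9.4],[0,0,0],1]]'

```text
clock: 48.0
tool_pos: [0.45, 0.2641, 0.197]
eef_rot: [0.701, 0.639, -0.23, 0.22]
contact_force: [1.0, 0.7, -1.6]
opening: 0.606
finger_force: 35.0
```

```bash
python3 - <<'E'
from kin import *
s=st(); b=snap('side'); o=cv2.imread('pics/s0.png'); n=b['image'][:,:,::-1]
# rack region in the side view as coarse text: G grey tin, . other
for y,x in ((.391,.441),(.268,.446),(.125,.452)):
  for z in (.04,.092): print(y,z,proj(b,[x,y,z]).round())
g=cv2.cvtColor(n,cv2.COLOR_BGR2GRAY); go_=cv2.cvtColor(o,cv2.COLOR_BGR2GRAY)
for row in range(140,216,3): print(row,' '.join('%3d'%v for v in g[row,198:242:3]),' | ',' '.join('%3d'%v for v in go_[row,198:242:3]))
E
```

```text
48.0 [0.45   0.2641 0.197 ] [[0.079, 0.996, -0.041], [0.793, -0.087, -0.603], [-0.604, 0.015, -0.797]] [ 1.   0.7 -1.6] 0.6056037959759752 34.99071445316076
0.391 0.04 [218. 167.]
0.391 0.092 [217. 156.]
0.268 0.04 [220. 185.]
0.268 0.092 [219. 174.]
0.125 0.04 [224. 210.]
0.125 0.092 [223. 198.]
140 133 169 194  56 123 157 155 161 168 161  59  57  63 189 189  |  130 165 191 109 132 120 114 192  51  68  73  70  63 187 187
143 131 170 194  52 141 163 171 172 173 166  54  60 104 151 194  |  131 166 190 110 126 129 109 194  60  80  90  74 101 152 192
146 182 192 192  57 123 156 169 172 172 166  60  50  88 115 192  |  180 190 191 144 109 115 116 181 105  58  59  52  85 112 191
149 137 168 194 148  93 149 172 171 171 162  46 107 158 109 191  |  133 164 192 189 191 190 181 188 187  97  88 103 159 108 190
152 124 167 194 195 192 147 172 170 172 165 120 143 193 192 191  |  122 163 192 192 193 194 199 168 144 175 121 141 190 190 188
155 119 164 195 194 171 153 147 147 142 187 192 192 194 196 191  |  118 161 193 190 170 123 125 122 122 190 189 190 193 193 190
158 107 160 195 192 177 124 124 12
[... 1825 characters left out ...]
 110 172 196 180 193 171 132 128 129 126 127 106 189 183 193
203 111 138 194 196 146 191 192 194 193 191 190 169 170 179 186  |  107 134 192 193 146 187 121 126 125 124 125 104 167 176 183
206 105 136 192 194 177 169 125 125 128 125 124 108 168 171 194  |  105 135 191 193 173 169 142 125 126 123 121 117 164 169 192
209 108 141 196 196 185 176 122 122 126 127 121 109 196 172 193  |  103 137 193 193 183 175 132 121 121 121 123 118 195 169 191
212 105 140 193 197 160 172 129 125 127 125 122 111 150 155 193  |  102 139 190 194 159 169 178 188 163 185 193 165 149 152 191
215 106 136 196 197 164 188 147 126 125 125 126 161 165 127 192  |  104 131 195 196 163 185 170 189 193 170 154 169 163 126 189
```

```bash
python3 - <<'E'
from kin import *
s=r.get_state(); Rt=R.from_quat(s['eef_rot']); t=Rt.apply([0,0,1]); G=np.array(s['tool_pos'])-.019*t; w=snap('wrist')
c=G+[0,-.008,-.0135]; print('G',G,'c',c)
for dy in (-.026,.026):
    for dz in (-.027,.027): print(dy,dz,proj(w,c+[0,dy,dz]).round(), proj(w,c+[-.027,dy,dz]).round(), proj(w,c+[.027,dy,dz]).round())
g=cv2.cvtColor(w['image'],cv2.COLOR_RGB2GRAY); h=cv2.cvtColor(w['image'],cv2.COLOR_RGB2HSV)
u=int(proj(w,c)[0])
print([(y,int(g[y,u]),int(h[y,u,1])) for y in range(130,384,5)])
print([(x,int(g[255,x]),int(h[255,x,1])) for x in range(160,360,6)])
E
```

```text
G [0.4492841  0.27584325 0.2091155 ] c [0.4492841  0.26784325 0.1956155 ]
-0.026 -0.027 [261. 229.] [220. 231.] [303. 227.]
-0.026 0.027 [263. 316.] [214. 317.] [312. 314.]
0.026 -0.027 [253. 181.] [201. 184.] [306. 177.]
0.026 0.027 [253. 286.] [189. 288.] [320. 283.]
[(130, 128, 47), (135, 184, 50), (140, 125, 20), (145, 188, 51), (150, 171, 22), (155, 156, 54), (160, 175, 60), (165, 91, 27), (170, 87, 31), (175, 84, 18), (180, 84, 32), (185, 87, 28), (190, 81, 25), (195, 87, 39), (200, 81, 23), (205, 87, 20), (210, 80, 27), (215, 88, 20), (220, 109, 19), (225, 199, 8), (230, 199, 5), (235, 202, 8), (240, 197, 5), (245, 201, 4), (250, 199, 8), (255, 197, 12), (260, 200, 13), (265, 198, 11), (270, 201, 11), (275, 200, 14), (280, 197, 15), (285, 199, 15), (290, 199, 18), (295, 197, 17), (300, 188, 18), (305, 37, 7), (310, 41, 12), (315, 61, 8), (320, 48, 5), (325, 61, 8), (330, 79, 10), (335, 93, 47), (340, 92, 45), (345, 96, 50), (350, 91, 47), (355, 94, 43), (360, 90, 48), (365, 93, 46), (370, 59, 167), (375, 61, 186), (380, 11, 118)]
[(160, 93, 139), (166, 89, 140), (172, 16, 77), (178, 20, 13), (184, 25, 74), (190, 14, 85), (196, 154, 31), (202, 172, 28), (208, 197, 14), (214, 199, 9), (220, 200, 14), (226, 199, 13), (232, 198, 11), (238, 196, 9), (244, 199, 8), (250, 207, 10), (256, 200, 8), (262, 201, 9), (268, 196, 10), (274, 203, 12), (280, 198, 9), (286, 197, 14), (292, 194, 17), (298, 192, 22), (304, 188, 22), (310, 187, 25), (316, 162, 26), (322, 133, 27), (328, 19, 51), (334, 19, 38), (340, 17, 57), (346, 20, 36), (352, 70, 108), (358, 60, 120)]
```

```bash
python3 - <<'E'
from kin import *
s=r.get_state(); Rt=R.from_quat(s['eef_rot']); t=Rt.apply([0,0,1]); G=np.array(s['tool_pos'])-.019*t; w=snap('wrist')
for ph in range(-60,61,10):
    a=R.from_rotvec([np.radians(ph),0,0]); print(ph,[int(proj(w,G+a.apply(np.array([0,y-.008,z-.0135])))[1]) for y,z in ((.026,-.027),(.026,.027),(-.026,.027),(-.026,-.027))])
def f(p):
    a=R.from_rotvec([p[0],0,0]); return [proj(w,G+a.apply([0,y-.008+p[1],z-.0135+p[2]]))[1]-v for (y,z),v in (((.026,-.027),162),((.026,.027),221.5))]+[800*p[1],800*p[2]]
o=least_squares(f,[-.4,0,0]); print(np.degrees(o.x[0]),o.x[1:],o.fun)
o=least_squares(f,[.4,0,0]); print(np.degrees(o.x[0]),o.x[1:],o.fun)
E
```

```text
-60 [229, 233, 355, 315]
-50 [218, 240, 353, 300]
-40 [208, 248, 349, 285]
-30 [199, 256, 342, 270]
-20 [191, 266, 334, 256]
-10 [185, 276, 325, 242]
0 [180, 285, 315, 228]
10 [178, 294, 305, 215]
20 [178, 303, 294, 203]
30 [182, 309, 283, 192]
40 [189, 314, 272, 182]
50 [200, 318, 261, 173]
60 [215, 320, 250, 166]
-22.833009151073473 [ 0.01370382 -0.0090259 ] [ 2.61074557  2.45028333 10.96305773 -7.22071743]
-22.83293801588304 [ 0.01370378 -0.00902596] [ 2.61069429  2.45033681 10.96302524 -7.22076716]
```

```bash
python3 - <<'E'
from kin import *
w=snap('wrist'); im=w['image']; h=cv2.cvtColor(im,cv2.COLOR_RGB2HSV).astype(int); g=cv2.cvtColor(im,cv2.COLOR_RGB2GRAY)
for row in (164,170,180,195,210,218,224,230,240): print(row,[int(v) for v in g[row,180:340:5]])
b=snap('side'); 
E
```

```text
164 [92, 97, 97, 97, 95, 89, 82, 86, 82, 88, 85, 85, 89, 77, 84, 89, 84, 86, 89, 82, 83, 83, 83, 82, 83, 87, 141, 184, 186, 176, 167, 179]
170 [86, 95, 98, 95, 79, 83, 81, 91, 86, 86, 85, 86, 82, 87, 87, 88, 87, 86, 82, 81, 88, 86, 86, 85, 86, 88, 83, 181, 186, 181, 182, 176]
180 [92, 89, 96, 91, 82, 82, 88, 81, 85, 87, 82, 84, 77, 86, 87, 88, 83, 87, 87, 84, 92, 88, 88, 85, 82, 83, 87, 94, 188, 183, 187, 182]
195 [82, 87, 87, 82, 85, 89, 85, 82, 87, 86, 84, 90, 82, 85, 91, 86, 84, 85, 85, 85, 84, 87, 88, 84, 83, 82, 81, 82, 83, 187, 187, 188]
210 [83, 92, 83, 84, 86, 87, 86, 83, 86, 88, 85, 89, 80, 88, 84, 85, 87, 87, 86, 86, 83, 87, 91, 91, 84, 82, 83, 86, 87, 82, 189, 185]
218 [94, 88, 90, 81, 85, 82, 80, 75, 83, 80, 82, 82, 78, 78, 86, 79, 83, 81, 78, 83, 81, 82, 84, 87, 79, 79, 76, 82, 78, 92, 189, 185]
224 [89, 88, 179, 163, 172, 194, 199, 202, 199, 199, 203, 198, 198, 203, 204, 203, 198, 203, 200, 205, 197, 201, 199, 195, 195, 192, 185, 175, 161, 160, 186, 179]
230 [89, 88, 138, 161, 174, 201, 200, 203, 203, 201, 199, 203, 200, 201, 205, 201, 194, 197, 204, 205, 195, 199, 202, 196, 193, 193, 189, 170, 157, 133, 187, 180]
240 [21, 1, 96, 161, 174, 197, 195, 203, 200, 198, 197, 203, 200, 201, 209, 200, 197, 197, 196, 206, 196, 201, 200, 196, 193, 191, 188, 165, 157, 97, 31, 24]
```

```bash
python3 - <<'E'
from kin import *
s=r.get_state(); w=snap('wrist'); T=np.array(w['pose']); Rt=R.from_quat(s['eef_rot']); G=np.array(s['tool_pos'])-.019*Rt.apply([0,0,1])
def P(u,v,d): return T[:3,3]+T[:3,:3]@np.array([(u-w['cx'])/w['fx'],-(v-w['cy'])/w['fy'],-1.])*d
for nm,u,v,d in (('A',254,162,.142),('B',258,221.5,.118),('C?',259,302,.118),('C?',259,302,.105)): p=P(u,v,d); print(nm,(p-G).round(4),np.linalg.norm(P(254,162,.142)-P(258,221.5,.118)).round(4))
g=cv2.cvtColor(w['image'],cv2.COLOR_RGB2GRAY)
for row in (158,162,166,200): print(row,[int(v) for v in g[row,186:220:2]],[int(v) for v in g[row,296:330:2]])
print([int(v) for v in g[290:345:2,258]])
E
```

```text
A [ 0.0015  0.0322 -0.0407] 0.0353
B [ 0.0037  0.0372 -0.0058] 0.0353
C? [0.0024 0.0194 0.0202] 0.0353
C? [0.0035 0.0327 0.0237] 0.0353
158 [95, 95, 96, 91, 98, 78, 96, 102, 105, 108, 97, 145, 182, 182, 184, 184, 182] [167, 170, 171, 166, 154, 125, 131, 150, 158, 159, 185, 191, 183, 188, 189, 187, 185]
162 [96, 96, 98, 92, 96, 93, 78, 97, 109, 106, 97, 95, 134, 129, 111, 109, 101] [86, 89, 96, 108, 104, 85, 73, 127, 156, 168, 185, 188, 176, 180, 181, 176, 176]
166 [97, 96, 94, 93, 95, 95, 84, 84, 100, 91, 84, 83, 88, 87, 85, 88, 86] [80, 83, 85, 82, 82, 85, 77, 89, 147, 171, 186, 184, 184, 183, 184, 184, 179]
200 [95, 90, 86, 80, 86, 81, 88, 86, 84, 86, 87, 84, 80, 87, 86, 84, 82] [88, 83, 78, 82, 75, 83, 82, 83, 86, 89, 86, 85, 84, 81, 139, 178, 173]
[195, 196, 200, 196, 200, 190, 45, 40, 42, 34, 40, 38, 62, 47, 41, 46, 61, 71, 69, 65, 76, 58, 94, 99, 93, 96, 97, 94]
```

The edges show the tin still lies flat in the fingers, but it has slid about 25 mm sideways along the pads. That is why it touched the rack early. The slot is clear, so I'll lower it to contact and release.

carry_out --rows '[[[2.4,-0.1,3.2],[0,0,0],1],[[4.8,-0.1,6.4],[0,0,0],1],[[6.2,-0.2,8.3],[0,0,0],1],[[6.8,-0.2,9],[0,0,0],1],[[7.1,-0.2,9.4],[0,0,0],1],[[7.1,-0.2,9.4],[0,0,0],1]]'

```text
clock: 48.9
tool_pos: [0.4428, 0.2612, 0.0725]
eef_rot: [0.696, 0.639, -0.24, 0.222]
contact_force: [-2.7, -2.2, 4.2]
opening: 0.607
finger_force: 35.0
```

```bash
python3 - <<'E'
from kin import *
s=st(); t=R.from_quat(s['eef_rot']).apply([0,0,1]); print('G',s['tool_pos']-.019*t)
E
```

```text
48.9 [0.4428 0.2612 0.0725] [[0.068, 0.996, -0.051], [0.783, -0.085, -0.616], [-0.619, 0.002, -0.786]] [-2.7 -2.2  4.2] 0.6070276023439035 34.99042663155251
G [0.44375233 0.27293118 0.08740618]
```

Contact is light, at 4 N. Releasing and backing off along the tool.

carry_out --rows '[[[0,0,0],[0,0,0],0.3],[[0,0,0],[0,0,0],0.25],[[0,0,0],[0,0,0],0.25],[[0,0,-3],[0,0,0],0.25],[[0,0,-7],[0,0,0],0.2],[[0,0,-11],[0,0,0],0.2],[[0,0,-15],[0,0,0],0.1],[[0,0,-15],[0,0,0],0.1]]'

```text
clock: 49.7
tool_pos: [0.4535, 0.3613, 0.193]
eef_rot: [0.696, 0.643, -0.23, 0.221]
contact_force: [-0.2, -0.0, -0.2]
opening: 0.895
finger_force: 0.0
```

```bash
python3 - <<'E'
from kin import *
s=st(); print(np.round(s['q'],2)); go([.30,.45,.35],down(45))
b=snap('side'); g=cv2.cvtColor(b['image'],cv2.COLOR_RGB2GRAY)
for z,y in ((.04,.255),(.094,.255),(.094,.307)): print(y,z,proj(b,[.446,y,z]).round())
for row in range(146,218,3): print(row,' '.join('%3d'%v for v in g[row,198:242:3]))
E
```

```text
49.7 [0.4535 0.3613 0.193 ] [[0.067, 0.997, -0.036], [0.794, -0.076, -0.604], [-0.605, 0.012, -0.796]] [-0.2 -0.  -0.2] 0.8948287445395976 0.0
[-1.19  1.03  0.58  1.33 -0.05  1.37 -0.79]
shift [-3.49, -15.79, -17.3] turn [-15.4, 35.1, -47.8] rows 5.0 8.0
0.255 0.04 [220. 187.]
0.255 0.094 [219. 175.]
0.307 0.094 [219. 167.]
146 182 192 193 144 111 121 117 181 104  60  60  61  84 109 193
149 134 167 191 192 194 193 183 191 188  98  95 110 158 109 193
152 124 167 194 193 193 197 201 169 145 175 121 143 191 191 191
155 119 163 195 194 171 126 127 126 121 191 192 194 194 194 191
158 110 161 195 194 175 123 126 123 132 182 182 189 191 191 192
161 110 160 190 138 138 122 125 125 127 170 171 185 192 193 192
164 112 162 196 163 168 123 126 122 123 130 182 164 191 191 190
167 113 162 196 164 136 123 124 124 124 140 162 154 188 185 189
170 111 161 195 170 189 159 169 171 183 179 187 176 191 192 191
173 114 162 191 160 179 181 190 189 190 185 179 178 192 193 192
176 111 162 195 175 155 190 189 189 190 183 175 140 195 196 195
179 114 165 194 171 185 128 134 134 134 124 158 184 185 194 192
182 115 167 194 179 157  91 171 178 185 166 147 141 188 195 192
185 112 167 194 188 195 120 190 191 189 188 154 191 170 190 195
188 113 166 198 196 158 154 190 191 190 192 157 146 170 196 191
191 114 163 197 189 182 190 171 148 151 190 191 167 186 197 194
194 113 175 196 187 158 136 195 192 188 191 193 173 146 197 193
197 113 173 196 189 191 164 192 193 193 192 192 183 178 175 195
200 111 172 198 183 197 172 193 193 194 192 191 174 191 184 196
203 111 137 193 195 146 190 192 194 193 191 191 168 168 177 186
206 107 140 194 195 177 171 124 123 122 124 125 107 168 173 193
209 105 141 195 194 186 176 121 125 125 122 126 109 196 171 194
212 108 142 194 197 160 170 130 123 125 125 126 109 152 158 195
215 105 136 198 198 163 187 150 126 126 126 125 160 165 129 193
```

carry_out --rows '[[[-2.5,0,-3.2],[0,0,0],0],[[-5,0.1,-6.4],[0,0,0],0],[[-7.3,0.1,-9.6],[0,0,0],0],[[-7.3,0.1,-9.6],[0,0,0],0]]'

```text
clock: 50.15
tool_pos: [0.4539, 0.3567, 0.3144]
eef_rot: [0.698, 0.64, -0.233, 0.222]
contact_force: [0.8, 0.0, 0.7]
opening: 1.0
finger_force: 0.0
```

```bash
python3 - <<'E'
from kin import *
st(); b=snap('side'); a=snap('top'); o=cv2.imread('pics/s0.png')[:,:,::-1]
for y in (-.028,-.163):
    m,l,q,c=brown(b,[.446,y,.04],16); k=[i for i in range(1,len(q)) if q[i,4]>100]
    for i in k:
        print(y,q[i].tolist(),[(row,int(np.where(l[row]==i)[0].min()),int(np.where(l[row]==i)[0].max())) for row in range(q[i,1],q[i,1]+q[i,3],3)])
    P=cakepts(.446,y); print([proj(b,p).round().tolist() for n in P for p in P[n]])
    m,l,q,c=brown(a,[.446,y,.05],13); print('top',[ (x.tolist(),ray(a,*cc,.05).round(3).tolist()) for x,cc in zip(q[1:],c[1:]) if x[4]>50])
d=(cv2.absdiff(cv2.GaussianBlur(b['image'],(3,3),0),cv2.GaussianBlur(o,(3,3),0)).max(2)>35).astype('uint8'); n,l,q,c=cv2.connectedComponentsWithStats(cv2.morphologyEx(d,2,np.ones((2,2))))
print([x.tolist() for x in q[1:] if x[4]>8])
E
```

```text
50.15 [0.4539 0.3567 0.3144] [[0.073, 0.997, -0.041], [0.79, -0.082, -0.607], [-0.608, 0.012, -0.794]] [0.8 0.  0.7] 0.9999572792751192 0.0
-0.028 [210, 236, 23, 19, 256] [(236, 224, 232), (239, 210, 228), (242, 219, 229), (245, 218, 230), (248, 218, 230), (251, 218, 231), (254, 219, 223)]
[[217.0, 242.0], [232.0, 241.0], [233.0, 251.0], [217.0, 253.0], [217.0, 234.0], [230.0, 233.0], [230.0, 242.0], [218.0, 243.0]]
top [([292, 218, 10, 10, 95], [0.441, -0.035, 0.05])]
-0.163 [220, 268, 15, 19, 249] [(268, 224, 231), (271, 221, 232), (274, 220, 233), (277, 220, 234), (280, 220, 234), (283, 220, 234), (286, 221, 223)]
[[218.0, 275.0], [235.0, 273.0], [236.0, 286.0], [219.0, 287.0], [219.0, 267.0], [232.0, 266.0], [233.0, 276.0], [220.0, 278.0]]
top [([325, 216, 11, 11, 105], [0.442, -0.157, 0.05])]
[[23, 0, 61, 140, 3481], [71, 0, 40, 150, 2593], [95, 0, 12, 16, 109], [117, 0, 5, 3, 15], [112, 0, 132, 109, 5528], [50, 65, 28, 69, 698], [205, 86, 10, 2, 20], [47, 155, 5, 13, 27], [214, 171, 13, 9, 95], [215, 183, 18, 23, 299], [46, 191, 4, 6, 16], [217, 212, 16, 5, 64], [218, 240, 16, 17, 231], [220, 268, 17, 20, 308], [250, 326, 20, 23, 150], [261, 330, 20, 28, 191]]
```

Nothing else on the counter has changed apart from the dial, the tins and the cakes. I'll go over cake 1 for a close numeric check.

```bash
python3 - <<'E'
from kin import *
go([.446,-.08,.28],down(0))
E
```

```text
shift [-32.61, 3.01, 29.01] turn [-1.3, 37.7, -4.6] rows 9.0 5.0
```

carry_out --rows '[[[-4,0.3,2],[-0.3,8,-1],0],[[-8,0.6,5],[-0.6,16,-2],0],[[-12,1,8.5],[-0.9,24,-3],0],[[-16,1.4,12],[-1.2,32,-4],0],[[-20,1.8,16],[-1.3,37.7,-4.6],0],[[-24,2.2,20],[-1.3,37.7,-4.6],0],[[-28,2.6,24],[-1.3,37.7,-4.6],0],[[-31,2.9,27.5],[-1.3,37.7,-4.6],0],[[-32.6,3,29],[-1.3,37.7,-4.6],0],[[-32.6,3,29],[-1.3,37.7,-4.6],0],[[-32.6,3,29],[-1.3,37.7,-4.6],0]]'

```text
clock: 51.35
tool_pos: [0.4448, -0.0797, 0.2789]
eef_rot: [0.708, 0.706, -0.001, -0.001]
contact_force: [0.9, -0.2, -0.2]
opening: 1.003
finger_force: 0.0
```

```bash
python3 - <<'E'
from kin import *
st(); w=snap('wrist','w30.png'); g=cv2.cvtColor(w['image'],cv2.COLOR_RGB2GRAY)
for y in (-.03,-.163):
    P=cakepts(.446,y); print(y,{n:[proj(w,p).round().tolist() for p in P[n]] for n in P})
    m,l,q,c=brown(w,[.446,y,.04],42)
    for i in range(1,len(q)):
        if q[i,4]>500: print(q[i].tolist(),[(row,int(np.where(l[row]==i)[0].min()),int(np.where(l[row]==i)[0].max())) for row in range(q[i,1],q[i,1]+q[i,3],5)])
u,v=proj(w,[.446,-.03,.056]).astype(int)
for row in range(v-35,v+40,4): print(row,[int(x) for x in g[row,u-40:u+41:5]])
E
```

```text
51.35 [ 0.4448 -0.0797  0.2789] [[0.003, 1.0, -0.003], [1.0, -0.003, 0.0], [0.0, -0.003, -1.0]] [ 0.9 -0.2 -0.2] 1.0025671885415284 0.0
-0.03 {'crown': [[240.0, 102.0], [277.0, 102.0], [276.0, 139.0], [241.0, 139.0]], 'base': [[243.0, 107.0], [275.0, 106.0], [274.0, 139.0], [243.0, 139.0]]}
[216, 82, 84, 81, 1346] [(82, 216, 246), (87, 216, 299), (92, 216, 299), (97, 216, 299), (102, 216, 299), (107, 216, 299), (112, 216, 299), (117, 216, 299), (122, 216, 299), (127, 216, 299), (132, 216, 298), (137, 216, 298), (142, 216, 298), (147, 216, 297), (152, 216, 297), (157, 216, 297), (162, 216, 297)]
[240, 110, 35, 36, 1209] [(110, 244, 270), (115, 240, 274), (120, 240, 274), (125, 240, 274), (130, 240, 274), (135, 241, 274), (140, 241, 274), (145, 244, 261)]
-0.163 {'crown': [[242.0, 200.0], [275.0, 200.0], [275.0, 230.0], [243.0, 230.0]], 'base': [[245.0, 212.0], [273.0, 212.0], [273.0, 238.0], [245.0, 238.0]]}
[217, 178, 80, 71, 1170] [(178, 217, 296), (183, 217, 295), (188, 217, 295), (193, 217, 295), (198, 217, 294), (203, 217, 294), (208, 217, 294), (213, 217, 294), (218, 218, 293), 
[... 1194 characters left out ...]
203, 146, 95]
132 [87, 197, 200, 203, 193, 78, 86, 88, 109, 91, 91, 86, 205, 198, 200, 138, 93]
136 [87, 198, 198, 196, 195, 76, 73, 103, 125, 89, 98, 91, 202, 200, 206, 121, 102]
140 [93, 191, 192, 204, 201, 58, 128, 121, 103, 86, 73, 78, 202, 200, 193, 104, 104]
144 [91, 192, 201, 202, 200, 93, 120, 112, 83, 62, 54, 115, 201, 197, 200, 92, 110]
148 [87, 196, 198, 198, 198, 201, 201, 202, 202, 199, 204, 201, 199, 191, 198, 86, 127]
152 [84, 189, 197, 198, 195, 199, 198, 198, 203, 199, 196, 199, 203, 202, 200, 77, 142]
156 [94, 190, 196, 199, 196, 196, 199, 198, 201, 194, 197, 196, 198, 194, 196, 78, 149]
160 [92, 191, 197, 197, 200, 197, 194, 196, 201, 192, 199, 195, 200, 199, 205, 74, 146]
```

Cake 1 shows as a 35×36 px square from above. That matches a flat cake with its crown on the tray, well inside the rim. Handing in.

```bash
python3 -c "
from plant import r
print(r.finish_job())"
```

```text
the job is handed in; nothing more can be done
None
```

I handed the job in at about 51 s: the timer was turned to its stop at zero first, cake_1 and cake_2 (tin_0 looked empty) lie base up inside the tray rim, tin_2 (inverted) and tin_1 (on its side) are back on the rack with tin_0, and the other things showed no movement; the last checks were numeric because my picture views had run out, and no verdict came back.

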